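# Stow the spice jars behind the child-proof cupboard door

## Robot

A 6-joint arm with a two-finger parallel gripper is mounted at the origin on the work surface. World frame = base frame: x ahead of the robot, y to its left, z up, the work surface at z = 0. Lengths are in m, angles in degrees, forces in N, time in s.
With the tool pointing down it reaches from about 0.4 to 0.825 m from the base axis. Payload 7 kg.
Tool frame: the origin (TCP) lies between the finger pads; the fingertips stand 25 mm ahead of it and the grasp point (between the pads) lies 6 mm ahead of it; z points along the fingers, y is the line along which they close (so a half turn about z gives the same grasp; the last joint's range is limited). The gripper opens to 88 mm and grips with 3 to 60 N. Pads are 19 mm wide; open, the fingers measure 130 mm over their backs; the gripper's body (78 mm by 193 mm) begins 47 mm behind the grasp point.
Start: joints at [89.903, 20.546, 0.682, 0, -70.136, -16.507], TCP at [0.193, 0.647, 0.222] pointing down, gripper open.
Joint ranges: [-176.03, 176.03], [-82.01, 121.73], [-58.28, 71.71], [-173.87, 95.51], [-174.79, -0.11], [-173.66, 173.66]. Speed limits (degrees/s): [136.94, 136.94, 172.46, 180, 180, 180].

## Interface

Orientations are given as [roll, pitch, yaw] about the fixed x, y, z axes, in that order (R = Rz(yaw) Ry(pitch) Rx(roll)).
In Python, from plant import r gives the robot as it stands.
- The arm moves only by the shell command python3 -m crank 'ROWS' [FORCE]. ROWS is JSON, a list of rows, each a list of 3 entries, a list of its own where there are three numbers: the turn, a rotation vector about the tool's x, y, z in degrees, then the shift along the tool's x, y, z in cm, then the closure, from -1 (fully open) to 1 (shut). In form: [[[wx, wy, wz], [dx, dy, dz], fingers], ...]. A call has 1 to 8 rows; each row shifts and turns the commanded pose from where the row before left it, along the tool's axes as they then stand; what a row does not reach is not made up. A row lasts 1/10 s, in which the tool goes at most 50 mm and 8.59 degrees, less where a joint would pass 70% of its speed; a pose out of reach is approached as far as the arm can. A call with a gripper value outside its range is refused whole. The fingers move at their own pace and stop on an object; FORCE is the grip in N (left out, the last holds). Time passes only in rows, so rows that do not move let the fingers close. It gives the time, the measured TCP pose, the force, the opening and the grip force at its end, in the units of the state.
- r.get_state(): the state, without advancing time (a new reading comes with each control period).
- r.capture(name): name is "side" or "top"; returns a dict with "color" (480x640x3 uint8, red, green, blue), "range_z" (480x640 float32, m along the optical axis (not along the pixel's ray), 0 where there is no reading), "intrinsics" (3x3 intrinsics, pixels), "world_from_camera" (4x4, takes a point from camera to world coordinates). Camera axes: x right, y down, z forward; pixel columns grow to the right and rows downward; lengths in m; the calibration is good to about 2 mm. A picture is of the moment at which its call begins.
- r.close_job(): hands the job in; it is judged then, once.
The state is a dict: "time_s": time; "joints": joint angles; "qd": joint speeds; "joint_torque": joint torques, N m; "tcp_pos": TCP position; "eef_rot": TCP orientation; "contact_force": force on the tool from outside, world axes, zero at the start; "moment": the same for the moment, N m; "gripper_width": finger opening in m; "gripper_force": force on a finger pad.
Only numpy, scipy, OpenCV 4.12 (cv2) and the standard library are available. Lean on these libraries where they do the work, as an engineer would, in place of code of your own. Each camera call takes 0.05 s, during which the arm holds its last target. There are 200 camera calls.

## Task

Draw the locking pin up out of the cupboard door's keeper and park it in the notch of the bracket on the cupboard's side, hanging by its flange. Pull the door ajar until its hidden safety catch holds it, press the catch down through the gap at the top of the door while you pull the door wide open, and stand every twist-cap spice jar from the table upright in the rack on the door's inside. Then shut the door fully with the jars in it, the pin still parked, and leave the tumblers, pepper mill, brush, burger press and foil tray where they are.

Things in the scene. Friction and masses are not known exactly. Their poses are not given: they have to be found in the camera images.
- cabinet: stainless shelf over a swing-door cupboard, fixed. Origin on the table below the middle of the cupboard's front plane (the shut door's inner face); x into the cupboard (away from the robot), y left, z up. 'Cabinet' mm below are in this frame. Cupboard 290 wide (y +-145), 220 deep. Shelf top z 180, underside 172, front edge x 0; a left wing (y 145 to 440) begins at x 50
- door (a joint): door angle in rad: 0 shut, grows as the free edge swings towards the robot, stop at 1.5. The hinge rubs (0.25 N m) and the door stays where it is left. With the pin in the bore it cannot move; without it the catch stops it at about 0.22 unless the catch is pressed
- door_hinge (a point): on the vertical hinge line at the left, cabinet x 0, y 140, z 160. Axes are the door's: equal to the cabinet's at angle 0, turning clockwise from above as it opens. 'Door' mm are from the hinge line in these axes, z from the table: panel y -280 to 0, x -18 to 0 (inner face x 0), z 30 to 172. A lug for the pin stands out of the outer face: y -180 to -150, x -56 to -18, z 148 to 160
- door_handle (a point): middle of the grip of the steel bar handle, door x -58, y -217, z 160. Level round bar 10 thick, along the door from y -246 to -188, 35 clear in front of the outer face, 12 below the door's top edge, so it can be pinched or pushed from above. Axes as door_hinge
- catch (a joint): how far the catch is pressed down (m): 0 at rest, stop at 0.016. Spring: 1.8 N to start, 6.6 N at the stop. Pressed 0.011 or more, its tooth passes below a strike bar fixed under the shelf just behind the front edge. When the door is pushed shut the catch's ramp rides under the strike by itself (a few N more near 0.25 rad) and springs up again
- catch_pad (a point): on top of the white catch arm where a finger presses, door x 28, y -245, z 158 at rest, 14 below the door's top edge. The arm, 28 wide along the door, reaches from the door's inner face 90 inwards under the shelf and rides with the door. With the door ajar on the catch the gap here between door and shelf edge is about 50, open from above. Axes as door_hinge
- pin_grip (a point): steel locking pin: centre of its upright round knob, where it is gripped. Knob 18 across, from 22 below this point to 14 above. Below it a flange 28 across, 4 thick, then a shank 10 across, 50 long, ending 76 below this point. 0.08 kg. z is its own axis. It starts in the bore, flange on the keeper plate
- pin_flange (a point): centre of the underside of the pin's flange, 26 below pin_grip on the pin's axis
- bore (a point): mouth of the bore (square, 13 wide), on top of the keeper plate, cabinet x -36, y -25, z 180; the shank passes on down through the door's lug. The keeper plate, 8 thick, flush with the shelf's top, stands out from its front edge over the door to x -56, y -42 to -8; it stays when the door opens
- park (a point): where the middle of the flange's underside rests when parked, on top of a level bracket on the cupboard's right (-y) side, cabinet x 40, y -188, z 160. Bracket 8 thick, x 20 to 75, y -220 to -145. Its notch is 15 wide, centred on y -188, open to the front (-x), from x 20 back to x 52. Clear space below it. Axes as the cabinet
- rack (a point): middle of the floor of the rack on the door's inner side, door x 67.5, y -115, z 115; axes as door_hinge. Inside 135 deep (x 0, the door's face, to 135, a front rail), 176 long (y -203 to -27); rail and end walls 30 high, 4 thick; no dividers, room for three jars side by side. It swings into the cupboard with the door
- jar1_mid (a point): squat twist-cap spice jar of amber glass with a dark metal cap, upright on the table, 54 across, 50 high, about 0.2 kg; the point is its centre, 25 above its underside; z is its own upright axis. May be absent (None)
- jar2_mid (a point): squat twist-cap spice jar of amber glass with a dark metal cap, upright on the table, 54 across, 50 high, about 0.2 kg; the point is its centre, 25 above its underside; z is its own upright axis. May be absent (None)
- jar3_mid (a point): squat twist-cap spice jar of amber glass with a dark metal cap, upright on the table, 54 across, 50 high, about 0.2 kg; the point is its centre, 25 above its underside; z is its own upright axis. May be absent (None)
- tumbler1: thick clear glass tumbler, 72 across the mouth, 95 high, open at the top (bystander; origin at its underside)
- mill: dark turned wooden pepper mill, 54 across, 130 high (bystander; origin at its underside)
- brush: black silicone pastry brush lying flat on the table, 200 long, 42 wide (bystander; origin at its underside, in the middle of its length)
- tumbler2: second glass tumbler like tumbler1, on the steel shelf (bystander; origin at its underside)
- press: wooden burger press on the steel shelf: disc 110 across, 22 thick, with a knob, 84 high overall (bystander; origin at its underside)
- tray: empty aluminium foil tray on the table, 110 x 170 x 35 high (bystander; origin at its underside)
Not all that is in view belongs to the job. Leave any brown or yellow look-alike of the part that bears jar1_mid alone.

How it is judged (in metres and radians):
On the way, in this order (a step that is already met when the one before it is completed fails the run):
1. the locking pin is out of the bore and hangs parked in the side notch (x of pin_flange in the frame of park between -0.017 and 0.017 m and y of pin_flange in the frame of park between -0.009 and 0.009 m and z of pin_flange in the frame of park between -0.006 and 0.006 m and angle between pin_flange's own z axis and vertical below 0.2 rad), for 0.2 s.
2. the safety catch is pressed with the door ajar (value of joint catch above 0.006 m and value of joint door between 0.1 and 0.5 rad).
3. the door is wide open (value of joint door above 1 rad), for 0.2 s.
4. every spice jar stands in the open door's rack (x of jar1_mid in the frame of rack between -0.07 and 0.07 m and y of jar1_mid in the frame of rack between -0.085 and 0.085 m and z of jar1_mid in the frame of rack between 0.018 and 0.033 m and angle between each of jar1_mid, jar2_mid, jar3_mid's own z axis and vertical below 0.2 rad and x of jar2_mid in the frame of rack between -0.07 and 0.07 m and y of jar2_mid in the frame of rack between -0.085 and 0.085 m and z of jar2_mid in the frame of rack between 0.018 and 0.033 m and x of jar3_mid in the frame of rack between -0.07 and 0.07 m and y of jar3_mid in the frame of rack between -0.085 and 0.085 m and z of jar3_mid in the frame of rack between 0.018 and 0.033 m and value of joint door above 0.7 rad), for 0.2 s.
At the end, for the whole second after the job is handed in: Door shut (under 0.05 rad) and still, catch sprung up (under 4 mm), every jar present standing upright (within 0.2 rad) on the floor of the door's rack, pin hanging in the side notch with its flange on the bracket (within 17 mm along and 9 mm across the notch, 6 mm in height) (all of step 1 and x of jar1_mid in the frame of rack between -0.07 and 0.07 m and y of jar1_mid in the frame of rack between -0.085 and 0.085 m and z of jar1_mid in the frame of rack between 0.018 and 0.033 m and angle between each of jar1_mid, jar2_mid, jar3_mid's own z axis and vertical below 0.2 rad and x of jar2_mid in the frame of rack between -0.07 and 0.07 m and y of jar2_mid in the frame of rack between -0.085 and 0.085 m and z of jar2_mid in the frame of rack between 0.018 and 0.033 m and x of jar3_mid in the frame of rack between -0.07 and 0.07 m and y of jar3_mid in the frame of rack between -0.085 and 0.085 m and z of jar3_mid in the frame of rack between 0.018 and 0.033 m and value of joint door below 0.05 rad and value of joint catch below 0.004 m and velocity of joint door below 0.05 rad/s); the robot touches nothing.
It fails at once if a tumbler is moved more than 40 mm or knocked over (distance of any of tumbler1, tumbler2 from where it was at the start of the episode above 0.04 m or angle between any of tumbler1, tumbler2's own z axis and vertical above 0.6 rad).
It fails at once if the pepper mill or brush is moved more than 40 mm or the mill knocked over (distance of any of mill, brush from where it was at the start of the episode above 0.04 m or angle between mill's own z axis and vertical above 0.6 rad).
It fails at once if the burger press or foil tray is moved more than 40 mm or the press knocked over (distance of any of press, tray from where it was at the start of the episode above 0.04 m or angle between press's own z axis and vertical above 0.6 rad).
Of jar1, jar2, jar3 only 2 to 3 are there at a start; the rules pass over those that are not, and their reading is None.
At some moment in a run one of jar1, jar2, jar3 may be knocked a few centimetres aside while the robot is not near it.
It also fails if it takes over 208 s, if anything falls off the work surface, if the arm or the gripper's body presses on something with over 40 N, if the wrist force passes 120 N, or if a joint passes its speed limit or range.

## Working session

There is one attempt and no reset: what is moved stays moved. The work goes in short steps, Python scripts to look and compute and a shell command to move; the robot and the scene stay as the last step left them, time stands still between calls to the robot, and variables do not carry over. Pictures are saved under pics/ and viewed, at most 14 in all, crops included, and the job is handed in when it is done.

```bash
ls; mkdir -p pics
cat > h.py <<'E'
import numpy as np,cv2
from plant import r
from scipy.spatial.transform import Rotation as R
def cap(n):
    c=r.capture(n); c['pts']=None; return c
def pts(c):
    K=c['intrinsics'];T=c['world_from_camera'];z=c['range_z'];v,u=np.mgrid[:480,:640]
    P=np.stack([(u-K[0,2])/K[0,0]*z,(v-K[1,2])/K[1,1]*z,z],-1)
    W=P@np.array(T)[:3,:3].T+np.array(T)[:3,3]; W[z<=0]=np.nan; return W
def save(c,n,box=None,s=1):
    im=c['color'][:,:,::-1]
    if box: im=im[box[1]:box[3],box[0]:box[2]]
    cv2.imwrite('pics/'+n,cv2.resize(im,None,fx=s,fy=s,interpolation=cv2.INTER_CUBIC))
E
python3 - <<'E'
from h import *
s=r.get_state();print(s)
for n in('side','top'):
    c=cap(n);save(c,n+'0.png');print(n,np.round(c['world_from_camera'],3).tolist(),c['intrinsics'][0,0]); np.savez(''+n+'0.npz',W=pts(c),color=c['color'],z=c['range_z'],K=c['intrinsics'],T=c['world_from_camera'])
E
```

```text
pics
{'time_s': 0.0, 'joints': array([ 8.99018613e+01,  2.05922287e+01,  6.34444199e-01, -1.98406690e-02,
       -7.01357928e+01, -1.65097810e+01]), 'qd': array([-0.03945468,  0.00639072,  0.0141384 , -0.00230643,  0.01678194,
       -0.01815849]), 'joint_torque': array([ 1.72301275e-04, -5.82718384e+01,  2.93053293e+01,  6.99734464e+00,
        6.72531605e-03, -1.66050236e-04]), 'tcp_pos': array([0.19278266, 0.64637225, 0.22061971]), 'eef_rot': array([ 1.79904980e+02, -8.71275583e-03, -1.66146694e+01]), 'contact_force': array([-0.00621237, -0.06177533, -0.99057188]), 'moment': array([-0.06779255,  0.02224079, -0.03712995]), 'gripper_force': 0.0, 'gripper_width': 0.08777715193827074}
side [[0.982, -0.127, 0.14, 0.269], [-0.188, -0.711, 0.678, -1.2], [0.013, -0.692, -0.722, 1.435], [0.0, 0.0, 0.0, 1.0]] 595.6070668721558
top [[-0.026, -0.991, 0.133, 0.351], [-0.999, 0.029, 0.023, -0.011], [-0.027, -0.132, -0.991, 1.442], [0.0, 0.0, 0.0, 1.0]] 572.5620793979637
```

View pics/top0.png

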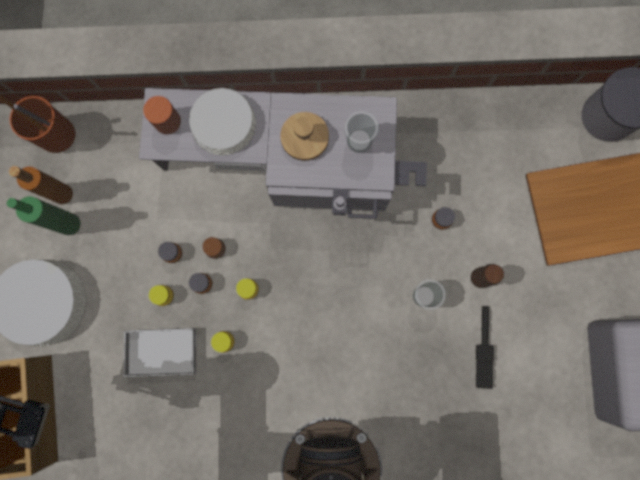

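View pics/side0.png

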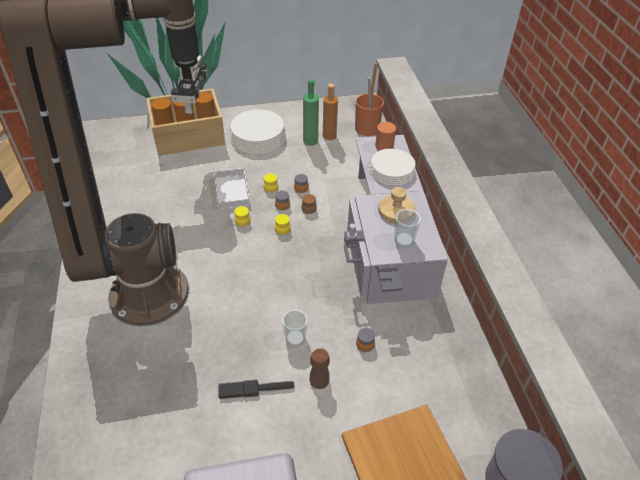

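Run:
```python
from h import *
d=np.load('top0.npz');W=d['W'];c=d['color'];s=np.load('side0.npz')
a=cv2.resize(c[225:360,130:270][:,:,::-1],None,fx=2.8,fy=2.8);b=cv2.resize(s['color'][165:240,225:325][:,:,::-1],None,fx=3.7,fy=3.7)
e=cv2.resize(s['color'][320:360,340:400][:,:,::-1],None,fx=4,fy=4); g=cv2.resize(c[150:240,260:460][:,:,::-1],None,fx=2,fy=2)
o=np.zeros((600,800,3),np.uint8)
for im,(x,y) in((a,(0,0)),(b,(400,0)),(g,(0,400)),(e,(420,400))): 
    im=im[:600-y,:800-x];o[y:y+im.shape[0],x:x+im.shape[1]]=im
cv2.imwrite('pics/crop0.png',o)
for n,u,v in(('j1',171,252),('j2',201,283),('j3',444,217),('br',213,247),('tum',428,293),('mill',493,273),('tray',160,330),('y',246,289),('shelf',340,180),('pin',340,202),('brk',420,173),('press',303,130),('tum2',362,130)): print(n,np.round(np.nanmedian(W[v-3:v+4,u-3:u+4].reshape(-1,3),0),3))
# shelf top plane mask
m=(abs(W[:,:,2]-.18)<.006).astype(np.uint8); n,l,st,ce=cv2.connectedComponentsWithStats(m)
for i in range(1,n):
    if st[i,4]>100:
        p=W[l==i][:,:2]; print(st[i],cv2.minAreaRect((p*1000).astype(np.float32)))
# front edge fit : main shelf columns 275..390
P=[]
for u in range(280,390):
    if 328<u<385: continue
    vs=np.where(m[:,u])[0]; P.append(W[vs.max(),u,:2])
P=np.array(P);print('front edge',P[0],P[-1],np.polyfit(P[:,1],P[:,0],1))
# blob centroids for dark caps
for u,v in((171,252),(201,283),(444,217)):
    q=W[v-16:v+17,u-16:u+17].reshape(-1,3);q=q[abs(q[:,2]-.05)<.006];print('cap',len(q),np.round(cv2.minEnclosingCircle((q[:,:2]*1000).astype(np.float32))[0],1),np.round(q.mean(0)*1000,1))
q=W[185:222,325:355].reshape(-1,3);
q=q[q[:,2]>.208]; print('pin top',len(q),q.mean(0),q.min(0),q.max(0))
q=W[150:200,390:440].reshape(-1,3);q=q[abs(q[:,2]-.16)<.008];print('bracket',len(q),cv2.minAreaRect((q[:,:2]*1000).astype(np.float32)))
```

```text
j1 [0.53  0.379 0.05 ]
j2 [0.452 0.305 0.05 ]
j3 [ 0.597 -0.295  0.049]
br [0.54  0.275 0.049]
tum [ 0.414 -0.253  0.006]
mill [ 0.45  -0.382  0.128]
tray [0.341 0.417 0.004]
y [0.434 0.195 0.05 ]
shelf [ 0.666 -0.04   0.179]
pin [ 0.608 -0.037  0.219]
brk [ 0.682 -0.224  0.159]
press [0.758 0.038 0.262]
tum2 [ 0.776 -0.093  0.191]
[    0     6   640    74 30893] ((996.5081787109375, 6.28887939453125), (1504.6595458984375, 126.13253021240234), 89.98892974853516)
[  139    89   258   125 13604] ((741.31201171875, 127.03807067871094), (585.8491821289062, 277.878662109375), 85.80258178710938)
front edge [0.65673409 0.09596025] [ 0.63385766 -0.1493123 ] [0.19685093 0.41738033]
cap 288 [532.6 389.9] [533.1 389.6  49.9]
cap 286 [453.4 313.8] [453.6 312.9  49.6]
cap 288 [ 598.7 -296.6] [ 598.6 -296.4   49.4]
pin top 61 [ 0.60966396 -0.03630697  0.21840282] [ 0.60131045 -0.04421794  0.20845302] [ 0.61888299 -0.02873918  0.22435118]
bracket 691 ((673.6776733398438, -197.4978790283203), (77.97907257080078, 74.01912689208984), 85.59923553466797)
```

View pics/crop0.png

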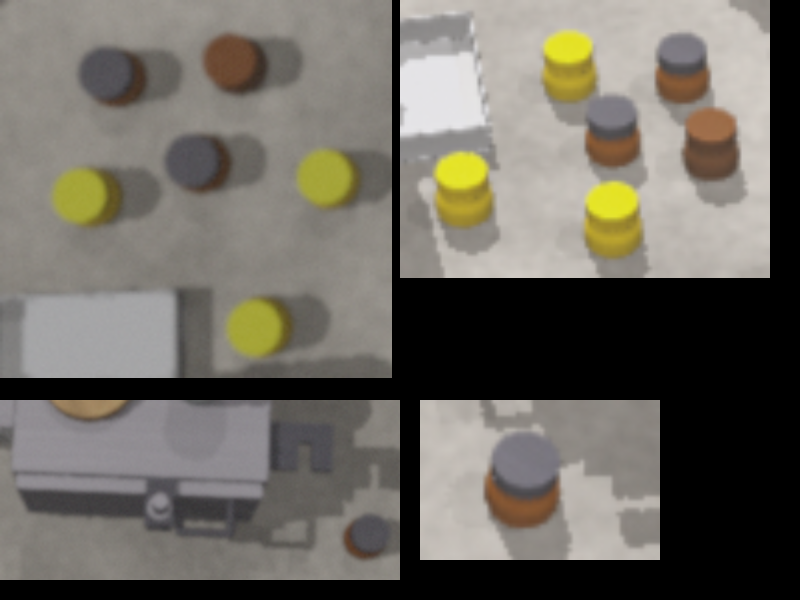

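```bash
cat >> h.py <<'E'
TH=np.deg2rad(-4.2);O=np.array([.6487,-.0141])
def Rz(a): return np.array([[np.cos(a),-np.sin(a)],[np.sin(a),np.cos(a)]])
def cab(x,y): return O+Rz(TH)@np.array([x,y])/1000   # mm->m
def door(x,y,a): return cab(0,140)+Rz(TH-a)@np.array([x,y])/1000
def go(xy,z,yaw=None):
    s=r.get_state();p=s['tcp_pos'];y0=s['eef_rot'][2]
    yaw=y0 if yaw is None else yaw
    w=(y0-yaw+180)%360-180
    if w>90:w-=180
    if w<-90:w+=180
    Rf=R.from_euler('xyz',s['eef_rot'],degrees=True)*R.from_euler('z',w,degrees=True)
    d=np.array([*xy,z])-p
    print('t',round(s['time_s'],1),'tcp',p.round(4),'rot',s['eef_rot'].round(2),'j',s['joints'].round(0),'wz',round(w,2),'shift cm',(Rf.inv().apply(d)*100).round(2),'F',s['contact_force'].round(1),'wd',round(s['gripper_width'],4))
E
python3 - <<'E'
from h import *
d=np.load('top0.npz');s=np.load('side0.npz')
def ray(d,u,v,z):
    K,T=d['K'],d['T'];q=T[:3,:3]@np.array([(u-K[0,2])/K[0,0],(v-K[1,2])/K[1,1],1]);return T[:3,3]+q*(z-T[2,3])/q[2]
for (u,v),nm in(((168,252),'j1'),((199,283),'j2'),((445,217),'j3')):
    c=d['color'][v-22:v+23,u-22:u+23].astype(int);W=d['W'][v-22:v+23,u-22:u+23]
    m=(abs(c[:,:,0]-c[:,:,2])<22)&(c.sum(2)<260)&(W[:,:,2]>.03)
    y,x=np.nonzero(m);print(nm,m.sum(),ray(d,u-22+x.mean(),v-22+y.mean(),.05).round(4), c[22,22])
for n,t in(('pin',cab(-36,-25)),('park',cab(40,-188)),('hinge',cab(0,140))):print(n,t.round(4))
go(cab(-36,-25),.30,-4.2)
E
```

```text
j1 247 [0.5325 0.3849 0.05  ] [84 82 89]
j2 247 [0.453  0.3082 0.05  ] [83 80 85]
j3 269 [ 0.5969 -0.2953  0.05  ] [76 77 82]
pin [ 0.611  -0.0364]
park [ 0.6748 -0.2045]
hinge [0.659  0.1255]
t 0.1 tcp [0.1928 0.6464 0.2207] rot [ 1.7992e+02 -1.0000e-02 -1.6610e+01] j [ 90.  21.   1.  -0. -70. -17.] wz -12.41 shift cm [46.7  65.05 -7.84] F [-0.1 -0.2  0.6] wd 0.0879
```

```bash
python3 -m crank '[[[0,0,-6.2],[0,0,0],0],[[0,0,-6.2],[0,0,0],0],[[0,0,0],[0,0,-4],0],[[0,0,0],[0,0,-4],0]]' 25
python3 -m crank '[[[0,0,0],[2.7,3.8,0],0],[[0,0,0],[2.7,3.8,0],0],[[0,0,0],[2.7,3.8,0],0],[[0,0,0],[2.7,3.8,0],0],[[0,0,0],[2.7,3.8,0],0],[[0,0,0],[2.7,3.8,0],0],[[0,0,0],[2.7,3.8,0],0],[[0,0,0],[2.7,3.8,0],0]]'
python3 -m crank '[[[0,0,0],[2.7,3.8,0],0],[[0,0,0],[2.7,3.8,0],0],[[0,0,0],[2.7,3.8,0],0],[[0,0,0],[2.7,3.8,0],0],[[0,0,0],[2.7,3.8,0],0],[[0,0,0],[2.7,3.8,0],0],[[0,0,0],[2.7,3.8,0],0],[[0,0,0],[2.7,3.8,0],0]]'
python3 -m crank '[[[0,0,0],[0,0,0],0],[[0,0,0],[0,0,0],0]]'
python3 -c "
from h import *
go(cab(-36,-25),.213,-4.2)"
```

```text
time_s: 0.5
tcp_pos: [0.1928, 0.6459, 0.3007]
eef_rot: [179.8, -0.0, -4.2]
contact_force: [0.4, 1.3, 1.0]
gripper_width: 0.0612
gripper_force: 0.0
time_s: 1.3
tcp_pos: [0.3864, 0.3259, 0.3015]
eef_rot: [-180.0, 0.0, -4.2]
contact_force: [0.7, 0.4, -0.4]
gripper_width: 0.0436
gripper_force: 0.0
time_s: 2.1
tcp_pos: [0.5797, 0.0069, 0.3014]
eef_rot: [-180.0, 0.0, -4.2]
contact_force: [0.6, 0.5, 0.4]
gripper_width: 0.0437
gripper_force: 0.0
time_s: 2.3
tcp_pos: [0.5792, 0.0076, 0.3006]
eef_rot: [180.0, 0.1, -4.4]
contact_force: [0.3, 0.8, 1.1]
gripper_width: 0.0439
gripper_force: 0.0
t 2.3 tcp [0.5792 0.0076 0.3006] rot [ 1.7998e+02  1.0000e-01 -4.3600e+00] j [ 20.   9.  -4.  -0. -77.  66.] wz -0.16 shift cm [3.51 4.15 8.76] F [0.3 0.8 1.1] wd 0.0439
```

```bash
python3 -m crank '[[[0,0,0],[1.7,2.1,0],0],[[0,0,0],[1.75,2.05,0],0],[[0,0,0],[0,0,4],0],[[0,0,0],[0,0,3],0],[[0,0,0],[0,0,1.7],0],[[0,0,0],[0,0,0],0.7],[[0,0,0],[0,0,0],1],[[0,0,0],[0,0,0],1]]' 25
python3 -m crank '[[[0,0,0],[0,0,0],1],[[0,0,0],[0,0,0],1],[[0,0,0],[0,0,0],1]]'
python3 -c "
from h import *
go(cab(-36,-25),.213,-4.2);c=cap('top');save(c,'pin1.png',(280,130,440,250),4)"
```

```text
time_s: 3.1
tcp_pos: [0.6113, -0.0344, 0.2163]
eef_rot: [-180.0, -0.1, -4.1]
contact_force: [0.6, -0.1, 0.4]
gripper_width: 0.0251
gripper_force: 0.0
time_s: 3.4
tcp_pos: [0.6108, -0.0352, 0.2154]
eef_rot: [-180.0, -0.1, -4.2]
contact_force: [-0.1, 0.2, 2.7]
gripper_width: 0.0026
gripper_force: 0.9
t 3.4 tcp [ 0.6108 -0.0352  0.2154] rot [-1.7999e+02 -7.0000e-02 -4.2000e+00] j [ 15.  15.  -8.   0. -67.  71.] wz 0.0 shift cm [0.02 0.12 0.24] F [-0.1  0.2  2.7] wd 0.0026
```

```bash
python3 -c "
from h import *
s=r.get_state();print(s['gripper_width'],s['gripper_force'])
c=cap('side')
a=cv2.resize(c['color'][190:310,310:450],None,fx=4,fy=4)
cv2.imwrite('pics/pin1s.png',a[:,:,::-1])"
```

```text
0.0015192518567430772 1.5259312556736404
```

View pics/pin1s.png

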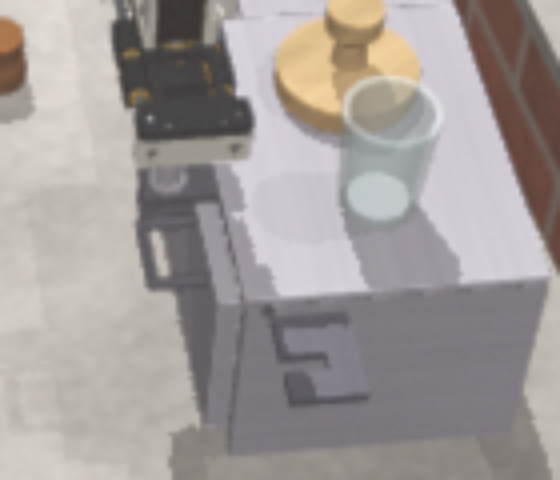

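```bash
python3 -c "
from h import *
s=np.load('side0.npz')
a=cv2.resize(s['color'][190:310,310:410],None,fx=4,fy=4);c=cap('side')
W=pts(c);b=cv2.resize(c['color'][190:310,310:410],None,fx=4,fy=4)
cv2.imwrite('pics/cmp.png',np.hstack([a,b])[:,:,::-1])
for u in (338,345,352,358): print(u,[(v,W[v,u].round(3).tolist()) for v in range(214,262,4)])
"
```

```text
338 [(214, [0.642, 0.244, -0.009]), (218, [0.636, 0.216, -0.0]), (222, [0.631, 0.196, 0.001]), (226, [0.628, 0.181, -0.003]), (230, [0.622, 0.156, 0.004]), (234, [0.621, 0.148, -0.007]), (238, [0.615, 0.121, 0.003]), (242, [0.611, 0.105, 0.0]), (246, [0.609, 0.091, -0.004]), (250, [0.605, 0.075, -0.005]), (254, [0.602, 0.06, -0.007]), (258, [0.597, 0.039, -0.003])]
345 [(214, [0.581, -0.068, 0.3]), (218, [0.571, -0.11, 0.327]), (222, [0.567, -0.125, 0.328]), (226, [0.567, -0.127, 0.315]), (230, [0.57, -0.12, 0.292]), (234, [0.596, -0.029, 0.178]), (238, [0.592, -0.046, 0.18]), (242, [0.594, -0.044, 0.16]), (246, [0.589, -0.064, 0.165]), (250, [0.585, -0.081, 0.167]), (254, [0.584, -0.089, 0.158]), (258, [0.618, 0.029, 0.003])]
352 [(214, [0.591, -0.101, 0.33]), (218, [0.589, -0.114, 0.327]), (222, [0.584, -0.132, 0.331]), (226, [0.586, -0.128, 0.312]), (230, [0.588, -0.126, 0.295]), (234, [0.613, -0.044, 0.19]), (238, [0.612, -0.049, 0.179]), (242, [0.615, -0.044, 0.156]), (246, [0.609, -0.066, 0.163]), (250, [0.635, 0.016, 0.052]), (254, [0.635, 0.012, 0.039]), (258, [0.641, 0.029, -0.0])]
358 [(214, [0.607, -0.104, 0.33]), (218, [0.603, -0.12, 0.331]), (222, [0.601, -0.131, 0.327]), (226, [0.602, -0.13, 0.311]), (230, [0.604, -0.127, 0.293]), (234, [0.634, -0.036, 0.179]), (238, [0.63, -0.052, 0.179]), (242, [0.632, -0.048, 0.157]), (246, [0.628, -0.066, 0.16]), (250, [0.63, -0.06, 0.136]), (254, [0.63, -0.064, 0.122]), (258, [0.616, -0.113, 0.161])]
```

View pics/cmp.png

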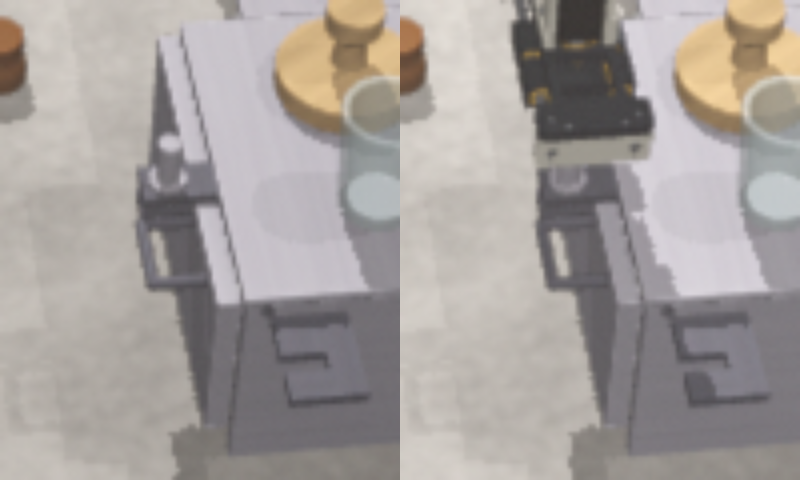

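```bash
python3 -c "
from h import *
s=r.get_state();print(s['gripper_width'],s['gripper_force'],s['contact_force'],s['tcp_pos'])"
python3 -m crank '[[[0,0,0],[0,0,-3],1],[[0,0,0],[0,0,-3],1],[[0,0,0],[0,0,-3],1],[[0,0,0],[0,0,0],1]]'
python3 -c "
from h import *
c=cap('side');W=pts(c);s=r.get_state();p=s['tcp_pos'];print(s)
m=(abs(W[:,:,0]-p[0])<.12)&(abs(W[:,:,1]-p[1])<.12)&(W[:,:,2]>p[2]-.06)&(W[:,:,2]<p[2]+.15)
v,u=np.nonzero(m)
for vv in range(v.min(),v.max()+1,2):
    q=W[vv][m[vv]]; 
    if len(q): print(vv,len(q),(q.min(0)-p).round(3),(q.max(0)-p).round(3))
a=cv2.resize(c['color'][150:300,270:420],None,fx=4,fy=4);cv2.imwrite('pics/up.png',a[:,:,::-1])"
```

```text
0.0005049606609882631 2.1684768659633846 [ 0.33636334 -0.22808815  4.8010073 ] [ 0.61094302 -0.03526997  0.21534971]
time_s: 3.95
tcp_pos: [0.6123, -0.0353, 0.3092]
eef_rot: [-179.9, -0.4, -4.2]
contact_force: [-0.4, -0.4, 0.6]
gripper_width: 0.0005
gripper_force: 0.0
{'time_s': 4.0, 'joints': array([ 1.49790584e+01,  1.21625201e+01,  6.40824651e-02,  1.28562401e-02,
       -7.76758133e+01,  7.08097395e+01]), 'qd': array([-5.32194089e-02,  1.43544053e+00, -3.25273071e+00, -1.11110679e+00,
        9.92589182e-01, -2.92948757e-03]), 'joint_torque': array([-3.20857821e-02, -4.96027100e+01,  3.21450448e+01,  7.65881628e+00,
       -1.75712728e-01, -4.69728293e-04]), 'tcp_pos': array([ 0.61140346, -0.03504788,  0.3067337 ]), 'eef_rot': array([-179.9376669 ,   -0.21733644,   -4.20860102]), 'contact_force': array([ 0.35503279, -0.24221453, -0.93443115]), 'moment': array([-0.05348092,  0.02976998, -0.00493191]), 'gripper_force': 0.0, 'gripper_width': 0.0006867840949029355}
149 2 [-0.028  0.093  0.118] [-0.024  0.094  0.119]
151 4 [-0.03   0.087  0.113] [-0.023  0.093  0.116]
153 6 [-0.033  0
[... 1147 characters left out ...]
0.03  -0.088  0.115]
199 30 [-0.045 -0.1    0.096] [ 0.029 -0.087  0.108]
201 30 [-0.045 -0.094  0.082] [ 0.032 -0.085  0.099]
203 31 [-0.045 -0.095  0.075] [ 0.033 -0.08   0.089]
205 16 [-0.044 -0.091  0.073] [-0.005 -0.084  0.079]
213 1 [ 0.118 -0.03  -0.031] [ 0.118 -0.03  -0.031]
215 2 [ 0.117 -0.042 -0.036] [ 0.118 -0.032 -0.027]
217 3 [ 0.112 -0.046 -0.037] [ 0.119 -0.04  -0.03 ]
219 3 [ 0.111 -0.055 -0.04 ] [ 0.114 -0.044 -0.029]
221 5 [ 0.111 -0.065 -0.048] [ 0.117 -0.044 -0.027]
223 6 [ 0.109 -0.075 -0.046] [ 0.116 -0.053 -0.026]
225 5 [ 0.111 -0.073 -0.05 ] [ 0.118 -0.058 -0.037]
227 4 [ 0.113 -0.069 -0.057] [ 0.118 -0.059 -0.047]
229 3 [ 0.114 -0.072 -0.059] [ 0.117 -0.065 -0.052]
```

View pics/up.png

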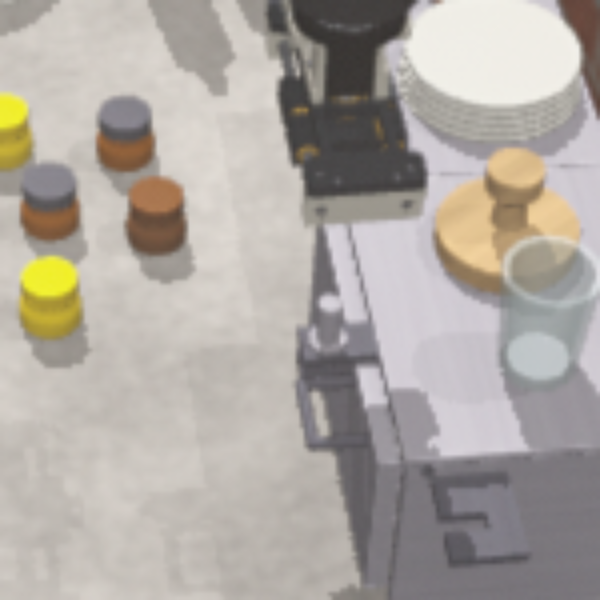

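```bash
python3 -m crank '[[[0,0,8.5],[0,0,0],0],[[0,0,8.5],[0,0,0],0],[[0,0,8.5],[0,0,0],0],[[0,0,8.5],[0,0,0],0],[[0,0,8.5],[0,0,0],0],[[0,0,8.5],[0,0,0],0],[[0,0,8.5],[0,0,0],0],[[0,0,8.5],[0,0,0],0]]'
python3 -m crank '[[[0,0,8.5],[0,0,0],0],[[0,0,8.5],[0,0,0],0],[[0,0,5],[0,0,0],0],[[0,0,0],[0,0,0],0]]'
python3 -c "
from h import *
c=cap('side');W=pts(c);s=r.get_state();p=s['tcp_pos'];print(p,s['eef_rot'])
m=(abs(W[:,:,0]-p[0])<.1)&(abs(W[:,:,1]-p[1])<.045)&(W[:,:,2]>p[2]-.06)&(W[:,:,2]<p[2]+.15)
v,u=np.nonzero(m)
for vv in range(v.min(),v.max()+1,2):
    q=W[vv][m[vv]]; 
    if len(q): print(vv,len(q),(q.min(0)-p).round(3),(q.max(0)-p).round(3))
a=cv2.resize(c['color'][170:270,290:410],None,fx=5,fy=5);cv2.imwrite('pics/up2.png',a[:,:,::-1])"
```

```text
time_s: 4.8
tcp_pos: [0.61, -0.0351, 0.3032]
eef_rot: [179.9, 0.0, -72.6]
contact_force: [0.1, -0.1, 0.4]
gripper_width: 0.0433
gripper_force: 0.0
time_s: 5.2
tcp_pos: [0.6101, -0.0351, 0.3034]
eef_rot: [179.9, -0.0, -94.3]
contact_force: [0.6, -0.3, -0.3]
gripper_width: 0.0442
gripper_force: 0.0
[ 0.61014917 -0.03509982  0.30352044] [ 1.79910380e+02 -9.48954159e-03 -9.40896563e+01]
161 2 [0.091 0.029 0.113] [0.093 0.032 0.115]
163 13 [-0.017  0.009  0.11 ] [0.098 0.029 0.139]
165 19 [-0.086  0.002  0.11 ] [0.097 0.045 0.139]
167 40 [-0.092 -0.026  0.111] [0.096 0.041 0.147]
169 72 [-0.095 -0.028  0.107] [0.095 0.033 0.148]
171 74 [-0.095 -0.033  0.104] [0.095 0.026 0.144]
173 72 [-0.095 -0.029  0.089] [0.092 0.033 0.137]
175 74 [-0.096 -0.034  0.082] [0.093 0.03  0.131]
177 72 [-0.097 -0.038  0.079] [0.094 0.031 0.125]
179 73 [-0.096 -0.045  0.102] [0.092 0.002 0.118]
181 64 [-0.098 -0.045  0.092] [ 0.092 -0.016  0.117]
183 54 [-0.098 -0.045  0.068] [0.09  0.016 0.117]
185 51 [-0.098 -0.045  0.066] [ 0.092 -0.001  0.115]
187 57 [-0.097 -0.044  0.071] [ 0.079 -0.001  0.104]
189 53 [-0.098 -0.044  0.046] [0.084 0.006 0.101]
191 33 [-0.09  -0.044  0.039] [0.08  0.005 0.09 ]
193 24 [-0.09  -0.04   0.038] [ 0.038 -0.002  0.082]
195 20 [-0.091 -0.036  0.028] [0.039 0.001 0.078]
197 14 [-0.04  -0.016  0.023] [0.035 0.009 0.042]
199 15 [-0.04  -0.015  0.007] [0.036 0.007 0.035]
201 13 [-0.04  -0.017  0.012] [ 0.036 -0.002  0.027]
203 12 [-0.038 -0.017  0.006] [0.035 0.    0.022]
205 5 [-0.038 -0.012  0.005] [-0.024 -0.007  0.012]
```

View pics/up2.png

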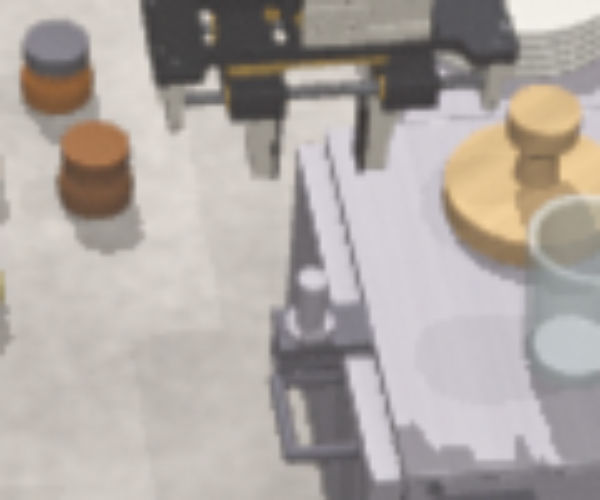

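```bash
python3 -c "
from h import *
c=cap('top');W=pts(c);s=r.get_state();p=s['tcp_pos']
m=(abs(W[:,:,0]-p[0])<.13)&(abs(W[:,:,1]-p[1])<.13)&(W[:,:,2]>p[2]+.08)&(W[:,:,2]<p[2]+.135)
q=W[m];print(len(q),(np.percentile(q,[1,50,99],axis=0)-p).round(4))
T=s['eef_rot'];y=np.deg2rad(T[2]);d=(q-p)[:,:2]@np.array([[np.cos(y),np.sin(y)],[np.sin(y),-np.cos(y)]]).T
print('tool x,y',np.percentile(d,[1,99],axis=0).round(4))
c=cap('side');W=pts(c)
m=(abs(W[:,:,0]-p[0])<.06)&(abs(W[:,:,1]-p[1])<.03)&(W[:,:,2]>p[2]-.02)&(W[:,:,2]<p[2]+.035)
v,u=np.nonzero(m);
for lo,hi in((u.min(),u.min()+6),(u.max()-6,u.max())):
  k=m.copy();k[:,:lo]=0;k[:,hi+1:]=0;q=W[k]-p;print(lo,hi,np.median(q,0).round(4),np.percentile(q,[3,97],axis=0).round(4).tolist())
"
```

```text
1557 [[-0.0999 -0.0335  0.0837]
 [-0.0601  0.005   0.1105]
 [-0.0191  0.0432  0.1169]]
tool x,y [[-0.0378  0.019 ]
 [ 0.0377  0.099 ]]
339 345 [-0.0329 -0.008   0.0205] [[-0.0392, -0.0122, 0.0101], [-0.0242, 0.0116, 0.0345]]
361 367 [ 0.0274 -0.012   0.0215] [[0.0212, -0.0171, 0.0082], [0.0363, -0.0002, 0.0335]]
```

```bash
python3 -m crank '[[[0,0,0],[0.1,0,4],0],[[0,0,0],[0,0,4],0],[[0,0,0],[0,0,3],0],[[0,0,0],[0,0,1],0],[[0,0,0],[0,0,0],0]]' 25
python3 -m crank '[[[0,0,0],[0,0,0],1],[[0,0,0],[0,0,0],1],[[0,0,0],[0,0,0],1],[[0,0,0],[0,0,0],1],[[0,0,0],[0,0,0],1]]'
```

```text
time_s: 5.85
tcp_pos: [0.6099, -0.0363, 0.1834]
eef_rot: [179.9, -0.1, -94.1]
contact_force: [0.1, 0.2, 0.7]
gripper_width: 0.0434
gripper_force: 0.0
time_s: 6.35
tcp_pos: [0.6119, -0.036, 0.1859]
eef_rot: [-179.8, 0.0, -94.2]
contact_force: [3.0, 0.1, 2.6]
gripper_width: 0.0173
gripper_force: 25.0
```

```bash
python3 -m crank '[[[0,0,0],[0,0,-1],1],[[0,0,0],[0,0,-2],1],[[0,0,0],[0,0,-3],1],[[0,0,0],[0,0,-1],1],[[0,0,0],[0,0,0],1]]'
python3 - <<'E'
from h import *
go(cab(-20,-188),.2,None)
d=np.load('top0.npz');W=d['W'];z=d['z']
m=(W[:,:,2]>.145)&(W[:,:,2]<.172)
v,u=np.mgrid[:480,:640];m&=(u>395)&(u<440)&(v>150)&(v<200)
q=(W[m][:,:2]-O)@Rz(TH)*1000
# notch: points rows x 20..50 -> free columns
for x0 in(25,32,40,47,58,68):
    k=q[abs(q[:,0]-x0)<4][:,1];k.sort();g=np.diff(k);i=g.argmax();print(x0,len(k),k[[0,-1]].round(1),'gap',k[i].round(1),k[i+1].round(1))
print('x',np.percentile(q[:,0],[1,99]))
E
```

```text
time_s: 6.85
tcp_pos: [0.6107, -0.036, 0.2561]
eef_rot: [-179.9, 0.0, -94.2]
contact_force: [-0.0, 0.1, -0.9]
gripper_width: 0.0171
gripper_force: 25.0
t 6.8 tcp [ 0.6107 -0.036   0.2561] rot [-1.7989e+02  4.0000e-02 -9.4200e+01] j [ 15.  13.  -5.  -0. -72. -19.] wz 0.0 shift cm [16.34 -1.61  5.6 ] F [-0.   0.1 -0.9] wd 0.0171
25 82 [-218.6 -151.8] gap -195.4 -180.2
32 81 [-218.5 -151.8] gap -195.7 -180.3
40 78 [-218.4 -151.8] gap -195.2 -179.6
47 89 [-218.8 -151.5] gap -190.8 -179.6
58 104 [-220.1 -151.1] gap -206.2 -204.0
68 100 [-220.2 -150.7] gap -203.8 -201.3
x [19.25835539 74.75409949]
```

```bash
python3 -m crank '[[[0,0,0],[4.1,-0.4,0],1],[[0,0,0],[4.1,-0.4,0],1],[[0,0,0],[4.1,-0.4,0],1],[[0,0,0],[4,-0.4,0],1],[[0,0,0],[0,0,4.2],1],[[0,0,0],[0,0,4.2],1],[[0,0,0],[0,0,0],1],[[0,0,0],[0,0,0],1]]'
python3 - <<'E'
from h import *
go(cab(40,-188),.2,None)
c=cap('side');save(c,'park1.png',(340,230,420,310),6)
E
```

```text
time_s: 7.65
tcp_pos: [0.6137, -0.2, 0.1699]
eef_rot: [179.8, -0.0, -94.2]
contact_force: [0.8, 0.2, 0.5]
gripper_width: 0.0175
gripper_force: 25.0
t 7.7 tcp [ 0.6137 -0.2     0.1699] rot [ 1.7982e+02 -4.0000e-02 -9.4180e+01] j [ -1.  20.  -7.   0. -63.  -3.] wz 0.0 shift cm [ 0.01 -6.12 -3.03] F [0.8 0.2 0.5] wd 0.0175
```

View pics/park1.png

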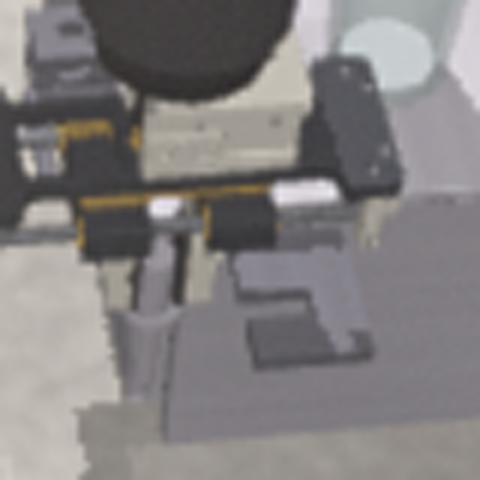

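```bash
python3 -m crank '[[[0,0,0],[0,-1.5,-0.2],1],[[0,0,0],[0,-1.5,0],1],[[0,0,0],[0,-1.5,0],1],[[0,0,0],[0,-1.6,0],1],[[0,0,0],[0,0,0],1]]'
python3 - <<'E'
from h import *
go(cab(40,-188),.165,None)
E
```

```text
time_s: 8.2
tcp_pos: [0.678, -0.2041, 0.175]
eef_rot: [-179.8, -0.0, -94.1]
contact_force: [-0.5, -0.5, -0.1]
gripper_width: 0.0175
gripper_force: 25.0
t 8.2 tcp [ 0.678  -0.2041  0.175 ] rot [-1.7977e+02 -3.0000e-02 -9.4140e+01] j [ -1.  25.   1.   0. -66.  -3.] wz 0.0 shift cm [0.06 0.32 1.  ] F [-0.5 -0.5 -0.1] wd 0.0175
```

```bash
python3 -m crank '[[[0,0,0],[0,0.2,0.4],1],[[0,0,0],[0,0,0.4],1],[[0,0,0],[0,0,0],1],[[0,0,0],[0,0,0],0.3],[[0,0,0],[0,0,0],0],[[0,0,0],[0,0,0],0],[[0,0,0],[0,0,0],0]]'
python3 -m crank '[[[0,0,0],[0,0,-3],0],[[0,0,0],[0,0,-4],0],[[0,0,0],[0,0,-4],0],[[0,0,0],[-4,0,0],0],[[0,0,0],[-4,3,0],0],[[0,0,0],[0,3,0],0],[[0,0,0],[0,3,0],0],[[0,0,0],[0,0,0],0]]'
python3 - <<'E'
from h import *
go(door(-58,-217,0),.16-.025,None)
c=cap('side');save(c,'park2.png',(330,215,430,315),5)
c=cap('top');W=pts(c);q=W[150:200,395:440].reshape(-1,3);q=q[(q[:,2]>.182)&(q[:,2]<.21)];print(len(q),((q.mean(0)[:2]-O)@Rz(TH)*1000).round(1),np.percentile(q[:,2],95))
E
```

```text
time_s: 8.9
tcp_pos: [0.6732, -0.2042, 0.1644]
eef_rot: [180.0, 0.0, -94.2]
contact_force: [-0.2, 0.3, 0.9]
gripper_width: 0.0413
gripper_force: 0.0
time_s: 9.7
tcp_pos: [0.5868, -0.1173, 0.2758]
eef_rot: [-179.9, 0.0, -94.2]
contact_force: [1.0, -0.1, 0.4]
gripper_width: 0.044
gripper_force: 0.0
t 9.7 tcp [ 0.5868 -0.1173  0.2758] rot [-1.7995e+02  3.0000e-02 -9.4160e+01] j [  7.  12.  -5.  -0. -74. -12.] wz 0.0 shift cm [-3.04  0.39 14.08] F [ 1.  -0.1  0.4] wd 0.044<stdin>:4: RuntimeWarning: Mean of empty slice.
  ret = um.true_divide(
Traceback (most recent call last):
IndexError: index -1 is out of bounds for axis 0 with size 0
```

View pics/park2.png

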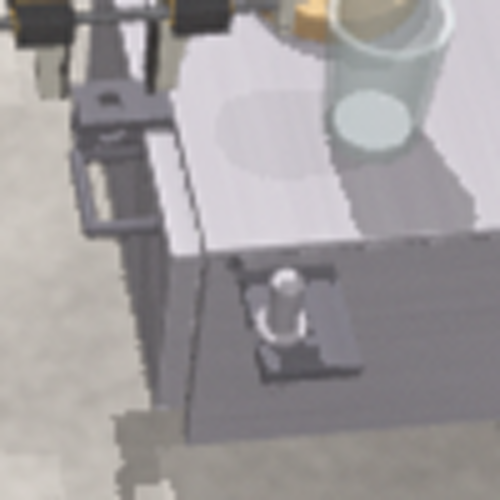

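```bash
python3 -m crank '[[[0,0,0],[-3,0.4,0],0.45],[[0,0,0],[0,0,4],0.45],[[0,0,0],[0,0,4],0.45],[[0,0,0],[0,0,2],0.45],[[0,0,0],[0,0,2],0.45],[[0,0,0],[0,0,2],0.45],[[0,0,0],[0,0,0],0.45]]' 40
python3 -m crank '[[[0,0,0],[0,0,0],1],[[0,0,0],[0,0,0],1],[[0,0,0],[0,0,0],1],[[0,0,0],[0,0,0],1]]'
```

```text
time_s: 10.5
tcp_pos: [0.5864, -0.0879, 0.1311]
eef_rot: [179.7, -0.0, -94.3]
contact_force: [-0.7, 0.5, 0.4]
gripper_width: 0.0243
gripper_force: 0.0
time_s: 10.9
tcp_pos: [0.5879, -0.0876, 0.1356]
eef_rot: [-179.9, 0.0, -94.2]
contact_force: [-1.9, -0.6, 3.0]
gripper_width: 0.0089
gripper_force: 40.0
```

Run:
```python
from h import *
go(door(-58,-217,0),.135,None)
# waypoints in cab frame for the handle to angle .2
for a in(.05,.1,.15,.2,.24): print(a,((door(-58,-217,a)-door(-58,-217,0))@Rz(TH)*1000).round(1))
```

```text
t 10.9 tcp [ 0.5879 -0.0876  0.1356] rot [-1.7993e+02  1.0000e-02 -9.4200e+01] j [ 10.  17. -17.   0. -56. -15.] wz 0.0 shift cm [-0.08  0.28  0.06] F [-1.9 -0.6  3. ] wd 0.0089
0.05 [-10.8   3.2]
0.1 [-21.4   6.9]
0.15 [-31.8  11.1]
0.2 [-42.   15.8]
0.24 [-49.9  20. ]
```

```bash
python3 -m crank '[[[0,0,2.86],[-0.3,1.08,0],1],[[0,0,2.86],[-0.3,1.08,0],1],[[0,0,2.86],[-0.3,1.08,0],1],[[0,0,2.86],[-0.3,1.08,0],1],[[0,0,0],[0,0,0],1]]'
python3 -m crank '[[[0,0,0.6],[-0.05,0.22,0],1],[[0,0,0],[0,0,0],1]]'
```

```text
time_s: 11.4
tcp_pos: [0.5468, -0.0685, 0.1356]
eef_rot: [-179.9, 0.1, -105.7]
contact_force: [1.0, 2.1, 1.5]
gripper_width: 0.0085
gripper_force: 40.0
time_s: 11.6
tcp_pos: [0.546, -0.068, 0.1356]
eef_rot: [-179.9, 0.1, -106.2]
contact_force: [1.2, 3.2, 5.7]
gripper_width: 0.0088
gripper_force: 40.0
```

```bash
cat >> h.py <<'E'
def dang(p,x,y):  # door angle for handle/point at world p
    v=Rz(TH).T@(np.array(p[:2])-cab(0,140)); return np.arctan2(y,x)-np.arctan2(v[1],v[0])
E
python3 - <<'E'
from h import *
s=r.get_state();print('angle',dang(s['tcp_pos'],-58,-217));go(door(28,-245,.22),.2,None)
E
```

```text
angle 0.19404393160992672
t 11.6 tcp [ 0.546  -0.068   0.1356] rot [-1.7986e+02  6.0000e-02 -1.0620e+02] j [ 13.  13. -22.   0. -55. -30.] wz 0.0 shift cm [ 2.79 -8.01 -6.43] F [1.2 3.2 5.7] wd 0.0088
```

```bash
python3 -m crank '[[[0,0,0.8],[-0.08,0.3,0],1],[[0,0,0.8],[-0.08,0.3,0],1],[[0,0,0],[0,0,0],1]]'
python3 -m crank '[[[0,0,0.8],[-0.08,0.3,0],1],[[0,0,0],[0,0,0],1]]'
python3 - <<'E'
from h import *
s=r.get_state();print('angle',dang(s['tcp_pos'],-58,-217));go(door(28,-245,.22),.2,None)
E
```

```text
time_s: 11.9
tcp_pos: [0.5446, -0.067, 0.1357]
eef_rot: [-179.5, -0.0, -107.8]
contact_force: [19.4, -14.6, -9.5]
gripper_width: 0.0091
gripper_force: 40.1
time_s: 12.1
tcp_pos: [0.5442, -0.0665, 0.1358]
eef_rot: [-179.3, -0.0, -108.6]
contact_force: [29.4, -24.8, -19.1]
gripper_width: 0.0086
gripper_force: 40.1
angle 0.2041697760051404
t 12.1 tcp [ 0.5442 -0.0665  0.1358] rot [-1.7926e+02 -3.0000e-02 -1.0856e+02] j [ 14.  12. -23.   1. -54. -33.] wz 0.0 shift cm [ 2.55 -8.4  -6.31] F [ 29.4 -24.8 -19.1] wd 0.0086
```

```bash
python3 -m crank '[[[0,0,0],[0,0,0],0.45],[[0,0,0],[0,0,0],0.45],[[0,0,0],[0,0,0],0.45],[[0,0,0],[0,0,-3],0.45],[[0,0,0],[0,0,-4],0.45],[[0,0,0],[0,0,-4],0.45],[[0,0,-8.5],[0,0,0],1],[[0,0,-8.5],[0,0,0],1]]' 25
python3 -m crank '[[[0,0,-8.5],[0,0,0],1],[[0,0,-8.5],[0,0,0],1],[[0,0,-8.5],[0,0,0],1],[[0,0,-8.5],[0,0,0],1],[[0,0,-8.5],[0,0,0],1],[[0,0,-8.5],[0,0,0],1],[[0,0,-8.5],[0,0,0],1],[[0,0,-8.5],[0,0,0],1]]'
python3 -m crank '[[[0,0,-7],[0,0,0],1],[[0,0,0],[0,0,0],1]]'
python3 - <<'E'
from h import *
c=cap('top');W=pts(c)
# door top edge: z~.172, find angle from panel points
w=(W[:,:,:2]-cab(0,140))@Rz(TH)*1000
m=(abs(W[:,:,2]-.172)<.006)&(w[:,:,0]<-12)&(w[:,:,1]<-100)&(w[:,:,1]>-290)&(w[:,:,0]>-100)
q=w[m];print(len(q));
if len(q)>20:
  f=np.polyfit(q[:,1],q[:,0],1);print('fit',f,'angle',np.arctan(f[0]))
save(c,'ajar.png',(230,120,470,300),3)
go(door(26,-245,.21),.138,-16.5)
E
```

```text
time_s: 12.9
tcp_pos: [0.5371, -0.0636, 0.2457]
eef_rot: [-179.9, 0.0, -91.3]
contact_force: [-1.0, 0.2, -0.8]
gripper_width: 0.0129
gripper_force: 0.0
time_s: 13.7
tcp_pos: [0.5364, -0.0638, 0.244]
eef_rot: [179.9, 0.1, -23.3]
contact_force: [0.4, -0.6, -0.6]
gripper_width: 0.0005
gripper_force: 0.0
time_s: 13.9
tcp_pos: [0.5364, -0.0637, 0.2441]
eef_rot: [180.0, 0.1, -16.6]
contact_force: [-0.6, -0.5, -0.1]
gripper_width: 0.0004
gripper_force: 0.0
0
t 13.9 tcp [ 0.5366 -0.0637  0.2441] rot [ 1.7996e+02  6.0000e-02 -1.6810e+01] j [ 14.   7. -14.  -0. -69.  59.] wz -0.31 shift cm [ 9.09  2.86 10.61] F [ 0.   0.4 -0.4] wd 0.0004
```

View pics/ajar.png

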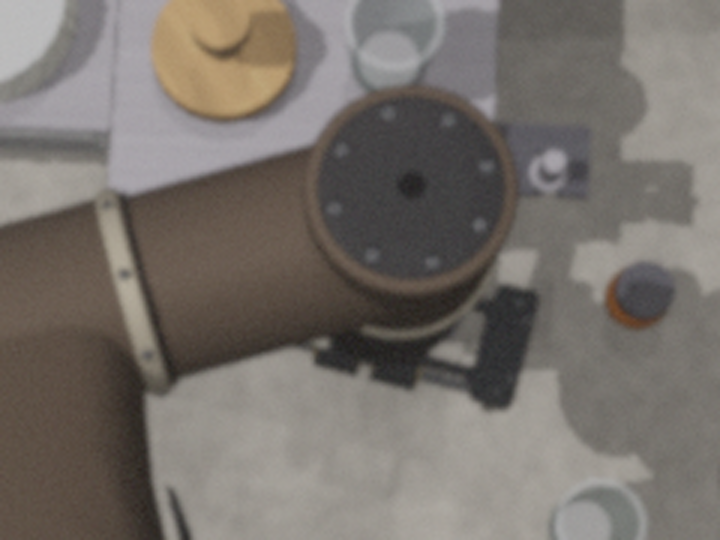

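```bash
cat >> h.py <<'E'
def meas(n):
    W=pts(cap(n)); w=(W[:,:,:2]-cab(0,140))@Rz(TH)*1000
    m=(abs(W[:,:,2]-.172)<.006); return W,w,m
E
python3 - <<'E'
from h import *
W,w,m=meas('side')
m&=(w[:,:,0]<-16)&(w[:,:,1]>-300)&(w[:,:,1]<0)&(w[:,:,0]>-130)
q=w[m];print(len(q));print(q[np.argsort(q[:,1])][::max(1,len(q)//25)].round(0).tolist())
E
```

```text
365
[[-69.0, -280.0], [-62.0, -268.0], [-53.0, -263.0], [-62.0, -254.0], [-67.0, -246.0], [-80.0, -240.0], [-103.0, -235.0], [-53.0, -227.0], [-46.0, -220.0], [-53.0, -213.0], [-52.0, -205.0], [-101.0, -198.0], [-44.0, -190.0], [-78.0, -185.0], [-34.0, -182.0], [-42.0, -174.0], [-42.0, -157.0], [-39.0, -137.0], [-38.0, -128.0], [-30.0, -117.0], [-34.0, -108.0], [-24.0, -97.0], [-28.0, -88.0], [-20.0, -75.0], [-22.0, -64.0], [-22.0, -45.0], [-16.0, -10.0]]
```

```bash
python3 -m crank '[[[0,0,0],[4.5,1.4,0],1],[[0,0,0],[4.5,1.4,0],1],[[0,0,0],[0,0,3.5],1],[[0,0,0],[0,0,3.5],1],[[0,0,0],[0,0,1],1],[[0,0,0],[0,0,0],1]]'
python3 - <<'E'
from h import *
s=r.get_state()
print('door xy at .205:',(Rz(TH-.205).T@(s['tcp_pos'][:2]-cab(0,140))*1000).round(1));go(door(26,-245,.205),.138,None)
E
```

```text
time_s: 14.6
tcp_pos: [0.614, -0.1162, 0.1631]
eef_rot: [179.9, 0.2, -16.7]
contact_force: [1.3, -0.1, 0.5]
gripper_width: 0.0005
gripper_force: 0.0
door xy at .205: [  23.2 -244.7]
t 14.6 tcp [ 0.614  -0.1162  0.1631] rot [179.91   0.19 -16.74] j [  7.  18. -10.   0. -61.  66.] wz 0.0 shift cm [0.29 0.02 2.51] F [ 1.3 -0.1  0.5] wd 0.0005
```

Entered cleanly to just above the pad; press down with force checks.

```bash
python3 -m crank '[[[0,0,0],[0.3,0,0.6],1],[[0,0,0],[0,0,0.3],1],[[0,0,0],[0,0,0.3],1],[[0,0,0],[0,0,0],1]]'
python3 -m crank '[[[0,0,0],[0,0,0.4],1],[[0,0,0],[0,0,0.4],1],[[0,0,0],[0,0,0],1]]'
python3 -m crank '[[[0,0,0],[0,0,0.3],1],[[0,0,0],[0,0,0],1],[[0,0,0],[0,0,0],1]]'
```

```text
time_s: 15.0
tcp_pos: [0.6184, -0.1167, 0.1532]
eef_rot: [-180.0, -0.1, -16.6]
contact_force: [0.1, 0.8, 1.7]
gripper_width: 0.0003
gripper_force: 0.7
time_s: 15.3
tcp_pos: [0.6183, -0.1167, 0.1446]
eef_rot: [-180.0, -0.0, -16.6]
contact_force: [0.5, 0.9, 4.0]
gripper_width: 0.0005
gripper_force: 2.0
time_s: 15.6
tcp_pos: [0.6183, -0.1168, 0.1418]
eef_rot: [-180.0, -0.0, -16.6]
contact_force: [1.1, 2.1, 5.0]
gripper_width: 0.0006
gripper_force: 2.4
```

```bash
python3 -m crank '[[[0,0,0],[0,0,0.3],1],[[0,0,0],[-0.9,0,0],1],[[0,0,0],[-0.9,0,0],1],[[0,0,2.86],[-1.22,0.05,0],1],[[0,0,0],[0,0,0],1]]'
python3 - <<'E'
from h import *
s=r.get_state();print((s['tcp_pos']),s['contact_force'].round(1),'angle',dang(s['tcp_pos'],9.5,-245))
E
```

```text
time_s: 16.1
tcp_pos: [0.5874, -0.1085, 0.1391]
eef_rot: [-180.0, 0.0, -19.6]
contact_force: [-0.6, 1.1, 5.6]
gripper_width: 0.0004
gripper_force: 2.8
[ 0.58740436 -0.10851425  0.13905181] [-0.6  1.1  5.6] angle 0.2621437964775204
```

```bash
python3 -m crank '[[[0,0,2.86],[-1.22,0.05,0],1],[[0,0,2.86],[-1.22,0.05,0],1],[[0,0,0],[0,0,0],1]]'
python3 -m crank '[[[0,0,2.86],[-1.22,0.05,0],1],[[0,0,2.86],[-1.22,0.05,0],1],[[0,0,2.86],[-1.22,0.05,0],1],[[0,0,2.86],[-1.22,0.05,0],1],[[0,0,0],[0,0,0],1]]'
python3 - <<'E'
from h import *
s=r.get_state();print((s['tcp_pos']),s['contact_force'].round(1),'angle',dang(s['tcp_pos'],9.5,-245))
W,w,m=meas('side')
m&=(w[:,:,0]<-20)&(w[:,:,1]>-300)&(w[:,:,1]<0)&(w[:,:,0]>-200)
q=w[m];print(len(q));print(q[np.argsort(q[:,1])][::max(1,len(q)//20)].round(0).tolist())
E
```

```text
time_s: 16.4
tcp_pos: [0.5647, -0.1003, 0.1392]
eef_rot: [-179.9, -0.0, -25.3]
contact_force: [-0.5, 1.7, 5.5]
gripper_width: 0.0003
gripper_force: 2.8
time_s: 16.9
tcp_pos: [0.5217, -0.0778, 0.1393]
eef_rot: [-179.9, -0.0, -36.7]
contact_force: [0.4, 2.4, 4.5]
gripper_width: 0.0009
gripper_force: 2.7
[ 0.52171291 -0.07780084  0.13928486] [0.4 2.4 4.5] angle 0.5591889234053553
107
[[-123.0, -238.0], [-25.0, -183.0], [-48.0, -180.0], [-33.0, -176.0], [-41.0, -170.0], [-23.0, -167.0], [-49.0, -161.0], [-39.0, -159.0], [-48.0, -154.0], [-177.0, -151.0], [-177.0, -147.0], [-171.0, -142.0], [-157.0, -127.0], [-35.0, -52.0], [-43.0, -44.0], [-34.0, -43.0], [-24.0, -38.0], [-26.0, -34.0], [-31.0, -29.0], [-34.0, -25.0], [-21.0, -20.0], [-20.0, -15.0]]
```

```bash
python3 -m crank '[[[0,0,2.86],[-1.22,0.05,0],1],[[0,0,2.86],[-1.22,0.05,0],1],[[0,0,2.86],[-1.22,0.05,0],1],[[0,0,2.86],[-1.22,0.05,0],1],[[0,0,2.86],[-1.22,0.05,0],1],[[0,0,2.86],[-1.22,0.05,0],1],[[0,0,2.86],[-1.22,0.05,0],1],[[0,0,0],[0,0,0],1]]'
python3 -m crank '[[[0,0,2.86],[-1.22,0.05,0],1],[[0,0,2.86],[-1.22,0.05,0],1],[[0,0,2.86],[-1.22,0.05,0],1],[[0,0,2.86],[-1.22,0.05,0],1],[[0,0,2.86],[-1.22,0.05,0],1],[[0,0,2.86],[-1.22,0.05,0],1],[[0,0,2.86],[-1.22,0.05,0],1],[[0,0,0],[0,0,0],1]]'
python3 - <<'E'
from h import *
s=r.get_state();print((s['tcp_pos']),s['contact_force'].round(1),'angle',dang(s['tcp_pos'],9.5,-245),s['joints'].round())
E
```

```text
time_s: 17.75
tcp_pos: [0.4601, -0.0197, 0.1394]
eef_rot: [-179.9, -0.0, -56.7]
contact_force: [1.7, 1.5, 5.5]
gripper_width: 0.0006
gripper_force: 2.7
time_s: 18.55
tcp_pos: [0.422, 0.0563, 0.1394]
eef_rot: [-179.8, 0.0, -76.7]
contact_force: [2.2, 0.7, 5.2]
gripper_width: 0.0002
gripper_force: 2.7
[0.42203858 0.05630873 0.13940376] [2.2 0.7 5.2] angle 1.252006598328016 [ 34.   1. -36.   0. -53. -21.]
```

```bash
python3 -m crank '[[[0,0,0],[0.8,0,-1],1],[[0,0,0],[0,0,-4],1],[[0,0,0],[0,0,-4],1],[[0,0,0],[0,0,-4],1],[[0,0,-8.5],[0,0,-3],-0.5],[[0,0,-8.5],[0,0,0],-0.5],[[0,0,-8.5],[0,0,0],-0.5],[[0,0,-8.5],[0,0,0],-0.5]]' 25
python3 -m crank '[[[0,0,-8.5],[0,0,0],-0.5],[[0,0,-8.5],[0,0,0],-0.5],[[0,0,-8.5],[0,0,0],-0.5],[[0,0,-8.5],[0,0,0],-0.5],[[0,0,-8.5],[0,0,0],-0.5],[[0,0,-8.5],[0,0,0],-0.5],[[0,0,-5.7],[0,0,0],-0.5],[[0,0,0],[0,0,0],-0.5]]'
python3 - <<'E'
from h import *
go((.5325,.385),.25,14)
E
```

```text
time_s: 19.35
tcp_pos: [0.4221, 0.0464, 0.2983]
eef_rot: [179.9, 0.1, -42.4]
contact_force: [0.4, -0.4, -0.5]
gripper_width: 0.0268
gripper_force: 0.0
time_s: 20.15
tcp_pos: [0.4222, 0.0464, 0.2981]
eef_rot: [180.0, 0.1, 14.0]
contact_force: [-0.3, 1.4, 0.8]
gripper_width: 0.0654
gripper_force: 0.0
t 20.1 tcp [0.4222 0.0464 0.2981] rot [1.7999e+02 1.0000e-01 1.4040e+01] j [ 33.  -7. -21.  -0. -76.  71.] wz 0.04 shift cm [ 18.9  -30.18   4.77] F [-0.3  1.4  0.8] wd 0.0654
```

```bash
cat >> h.py <<'E'
def ray(c,u,v,z):
    K,T=np.array(c['intrinsics']),np.array(c['world_from_camera']);q=T[:3,:3]@np.array([(u-K[0,2])/K[0,0],(v-K[1,2])/K[1,1],1]);return (T[:3,3]+q*(z-T[2,3])/q[2])
def caps(n,zt=.05,tol=.012):
    c=cap(n);W=pts(c);k=c['color'].astype(int)
    m=((abs(k[:,:,0]-k[:,:,2])<22)&(k.sum(2)<300)&(abs(W[:,:,2]-zt)<tol)).astype(np.uint8)
    m=cv2.morphologyEx(m,cv2.MORPH_OPEN,np.ones((5,5)))
    N,l,st,ce=cv2.connectedComponentsWithStats(m)
    for i in range(1,N):
        if 80<st[i,4]<700: print(n,st[i].tolist(),ray(c,*ce[i],zt).round(4))
    return c,W
E
python3 - <<'E'
from h import *
for n in('top','side'):
    c,W=caps(n)
    w=(W[:,:,:2]-cab(0,140))@Rz(TH)*1000
    rr=np.hypot(w[:,:,0],w[:,:,1]);m=(abs(W[:,:,2]-.172)<.006)&(rr<285)&(w[:,:,0]<-30)&(rr>80)
    a=np.arctan2(-w[:,:,0],-w[:,:,1])[m]-9/rr[m]; print(n,m.sum(),np.percentile(a,[5,25,50,75,95]).round(3))
    save(c,'open_%s.png'%n)
E
```

```text
top [436, 209, 17, 17, 243] [ 0.5979 -0.2944  0.05  ]
top [160, 244, 17, 17, 217] [0.5328 0.3854 0.05  ]
top [191, 274, 17, 15, 181] [0.4579 0.3111 0.05  ]
top 110 [0.139 0.232 1.183 1.278 1.351]
side 437 [0.23  1.19  1.236 1.277 1.433]
```

View pics/open_top.png

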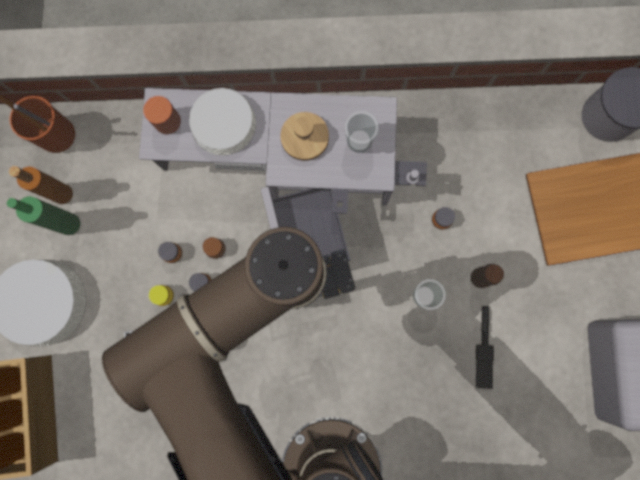

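```bash
python3 -m crank '[[[0,0,0],[2.36,-3.77,0],-0.5],[[0,0,0],[2.36,-3.77,0],-0.5],[[0,0,0],[2.36,-3.77,0],-0.5],[[0,0,0],[2.36,-3.77,0],-0.5],[[0,0,0],[2.36,-3.77,0],-0.5],[[0,0,0],[2.36,-3.77,0],-0.5],[[0,0,0],[2.36,-3.77,0],-0.5],[[0,0,0],[2.36,-3.77,0],-0.5]]'
python3 -m crank '[[[0,0,0],[0,0,4.5],-0.5],[[0,0,0],[0,0,4.5],-0.5],[[0,0,0],[0,0,4.5],-0.5],[[0,0,0],[0,0,4.5],-0.5],[[0,0,0],[0,0,0],-0.5]]'
python3 - <<'E'
from h import *
go((.5328,.3854),.018,14)
E
```

```text
time_s: 21.05
tcp_pos: [0.5336, 0.3869, 0.2982]
eef_rot: [180.0, 0.0, 13.8]
contact_force: [0.1, -1.0, 0.7]
gripper_width: 0.066
gripper_force: 0.0
time_s: 21.55
tcp_pos: [0.53, 0.382, 0.1115]
eef_rot: [179.6, 0.6, 13.8]
contact_force: [0.3, 0.0, -0.3]
gripper_width: 0.0658
gripper_force: 0.0
t 21.6 tcp [0.53   0.382  0.1115] rot [179.63   0.63  13.79] j [ 53.  24. -10.  -0. -57.  51.] wz -0.21 shift cm [ 0.46 -0.33  9.34] F [ 0.3  0.  -0.3] wd 0.0658
```

```bash
python3 -m crank '[[[0,0,0],[0,0,4],-0.5],[[0,0,0],[0,0,4],-0.5],[[0,0,0],[0,0,2],-0.5],[[0,0,0],[0,0,0],-0.5],[[0,0,0],[0,0,0],1],[[0,0,0],[0,0,0],1],[[0,0,0],[0,0,0],1],[[0,0,0],[0,0,0],1]]' 25
python3 -m crank '[[[0,0,0],[0,0,0],1],[[0,0,0],[0,0,-2],1],[[0,0,0],[0,0,-4],1],[[0,0,0],[0,0,-4.5],1],[[0,0,0],[0,0,-4.5],1],[[0,0,0],[0,0,-4.5],1],[[0,0,0],[0,0,-4.5],1],[[0,0,0],[0,0,0],1]]'
python3 - <<'E'
from h import *
A=1.24
for n,x,y in(('A',56,-170),('B',56,-60),('C',83,-115)): print(n,door(x,y,A).round(4))
go(door(56,-170,A),.3,-4.2-np.rad2deg(A)+90)
E
```

```text
time_s: 22.35
tcp_pos: [0.5346, 0.3869, 0.0211]
eef_rot: [-179.9, -0.2, 14.0]
contact_force: [-1.3, 1.0, 7.3]
gripper_width: 0.0479
gripper_force: 25.0
time_s: 23.15
tcp_pos: [0.5358, 0.3871, 0.2675]
eef_rot: [-179.7, -0.6, 14.0]
contact_force: [0.5, 0.2, -1.3]
gripper_width: 0.0478
gripper_force: 25.0
A [0.5088 0.0281]
B [0.6152 0.0561]
C [0.5689 0.016 ]
t 23.1 tcp [0.5358 0.3871 0.2675] rot [-179.66   -0.64   14.02] j [ 53.  17.   2.   0. -74.  51.] wz -0.73 shift cm [-11.72  34.01  -3.58] F [ 0.5  0.2 -1.3] wd 0.0478
```

```bash
python3 -m crank '[[[0,0,-0.7],[-1.46,4.25,0],1],[[0,0,0],[-1.46,4.25,0],1],[[0,0,0],[-1.46,4.25,0],1],[[0,0,0],[-1.46,4.25,0],1],[[0,0,0],[-1.46,4.25,0],1],[[0,0,0],[-1.46,4.25,0],1],[[0,0,0],[-1.46,4.25,0],1],[[0,0,0],[-1.46,4.25,0],1]]'
python3 -m crank '[[[0,0,0],[0,0,0],1],[[0,0,0],[0,0,0],1],[[0,0,0],[0,0,0],1]]'
python3 - <<'E'
from h import *
s=r.get_state();p=s['tcp_pos']
W,w,m=meas('side')
rr=np.hypot(w[:,:,0],w[:,:,1]);m&=(rr<285)&(w[:,:,0]<-30)&(rr>150)
a=np.arctan2(-w[:,:,0],-w[:,:,1])[m]-9/rr[m];a=a[a>.8]; print(m.sum(),len(a),np.median(a),np.percentile(a,[10,90]))
go(door(56,-170,1.24),.137,None)
E
```

```text
time_s: 23.95
tcp_pos: [0.5052, 0.0253, 0.2591]
eef_rot: [-180.0, -0.1, 14.7]
contact_force: [1.0, -0.4, -1.6]
gripper_width: 0.0477
gripper_force: 25.0
time_s: 24.25
tcp_pos: [0.5061, 0.0274, 0.2588]
eef_rot: [-180.0, -0.0, 14.7]
contact_force: [0.6, -0.1, -1.9]
gripper_width: 0.0475
gripper_force: 25.0
274 253 1.250737679150508 [0.89536092 1.37697459]
t 24.3 tcp [0.5062 0.0278 0.2586] rot [-1.7999e+02 -1.0000e-02  1.4730e+01] j [ 25.   3. -17.  -0. -70.  79.] wz 0.0 shift cm [ 0.26  0.04 12.16] F [-0.3 -0.  -2.4] wd 0.0475
```

```bash
python3 -m crank '[[[0,0,0],[0.2,0,4],1],[[0,0,0],[0,0,4],1],[[0,0,0],[0,0,3],1],[[0,0,0],[0,0,0.5],1],[[0,0,0],[0,0,0],1],[[0,0,0],[0,0,0],1]]'
python3 -m crank '[[[0,0,0],[0,0,0.4],1],[[0,0,0],[0,0,0],1]]'
python3 -m crank '[[[0,0,0],[0,0,0.3],1],[[0,0,0],[0,0,0],1]]'
```

```text
time_s: 24.9
tcp_pos: [0.5093, 0.0284, 0.1452]
eef_rot: [180.0, -0.1, 14.8]
contact_force: [-0.3, 0.2, -1.6]
gripper_width: 0.0477
gripper_force: 25.0
time_s: 25.1
tcp_pos: [0.5085, 0.0278, 0.1403]
eef_rot: [-180.0, -0.1, 14.7]
contact_force: [-0.3, -0.7, -2.7]
gripper_width: 0.0476
gripper_force: 25.0
time_s: 25.3
tcp_pos: [0.508, 0.0275, 0.1366]
eef_rot: [-180.0, -0.0, 14.7]
contact_force: [0.1, 0.2, -1.8]
gripper_width: 0.0477
gripper_force: 25.0
```

```bash
python3 -m crank '[[[0,0,0],[0,0,0.3],1],[[0,0,0],[0,0,0],1]]'
python3 -m crank '[[[0,0,0],[0,0,0.3],1],[[0,0,0],[0,0,0],1]]'
```

```text
time_s: 25.5
tcp_pos: [0.5089, 0.0268, 0.1358]
eef_rot: [179.9, -0.1, 14.8]
contact_force: [-4.8, -4.5, 15.5]
gripper_width: 0.0476
gripper_force: 25.0
time_s: 25.7
tcp_pos: [0.51, 0.0267, 0.1343]
eef_rot: [179.9, -0.2, 14.8]
contact_force: [-6.3, -5.9, 24.8]
gripper_width: 0.0475
gripper_force: 25.3
```

```bash
python3 -m crank '[[[0,0,0],[0,0,-0.4],1],[[0,0,0],[0,0,0],0.1],[[0,0,0],[0,0,0],-0.4],[[0,0,0],[0,0,0],-0.4],[[0,0,0],[0,0,-2],-0.4],[[0,0,0],[0,0,-4],-0.5],[[0,0,0],[0,0,-4],-0.5],[[0,0,0],[0,0,-4],-0.5]]'
python3 - <<'E'
from h import *
for n in('top','side'): caps(n); print('rack');caps(n,.165)
go((.4579,.3111),.018,14)
E
```

```text
time_s: 26.5
tcp_pos: [0.5078, 0.0275, 0.2758]
eef_rot: [180.0, 0.0, 14.7]
contact_force: [1.2, -0.5, 0.1]
gripper_width: 0.0652
gripper_force: 0.0
top [436, 211, 13, 15, 128] [ 0.5925 -0.2878  0.05  ]
rack
top [395, 162, 10, 23, 198] [ 0.6819 -0.175   0.165 ]
top [412, 163, 13, 8, 81] [ 0.6965 -0.2201  0.165 ]
top [419, 172, 7, 14, 92] [ 0.6673 -0.2266  0.165 ]
rack
t 26.7 tcp [0.5084 0.0279 0.2752] rot [-1.7997e+02 -1.1000e-01  1.4700e+01] j [ 25.   3. -15.  -0. -72.  79.] wz 0.7 shift cm [  1.9  -28.69  25.74] F [ 0.2 -0.1 -0.6] wd 0.0655
```

Run:
```python
from h import *
c=cap('side');W=pts(c);k=c['color'].astype(int)
K=np.array(c['intrinsics']);T=np.array(c['world_from_camera'])
for n,p in(('j2',(.4535,.309,.05)),('j3',(.5975,-.295,.05)),('A',(*door(56,-170,1.24),.165))):
    q=T[:3,:3].T@(np.array(p)-T[:3,3]);u,v=(K@q/q[2])[:2].round().astype(int);print(n,u,v,k[v,u],W[v,u].round(3))
    b=k[v-14:v+15,u-14:u+15];m=(abs(b[:,:,0]-b[:,:,2])<25)&(b.sum(2)<380)&(abs(W[v-14:v+15,u-14:u+15,2]-p[2])<.012)
    y,x=np.nonzero(m)
    if len(x): print(len(x),ray(c,u-14+x.mean(),v-14+y.mean(),p[2]).round(4))
```

```text
j2 281 195 [136 133 142] [0.452 0.297 0.063]
33 [0.4521 0.2882 0.05  ]
j3 364 334 [132 129 139] [ 0.597 -0.295  0.048]
74 [ 0.5913 -0.3109  0.05  ]
A 312 227 [133 130 139] [0.509 0.032 0.162]
118 [0.5065 0.0456 0.165 ]
```

Run:
```python
from h import *
c=cap('side');W=pts(c);k=c['color'].astype(int)
K=np.array(c['intrinsics']);T=np.array(c['world_from_camera'])
for n,p in(('j2',(.4535,.309,.05)),('j3',(.5975,-.295,.05)),('A',(*door(56,-170,1.24),.165))):
    q=T[:3,:3].T@(np.array(p)-T[:3,3]);u,v=(K@q/q[2])[:2].round().astype(int)
    b=k[v-14:v+15,u-14:u+15];w=W[v-14:v+15,u-14:u+15]
    m=(abs(b[:,:,0]-b[:,:,2])<20)&(b[:,:,2]>b[:,:,1])&(b.sum(2)<450)&(abs(w[:,:,2]-p[2])<.012)&(np.hypot(w[:,:,0]-p[0],w[:,:,1]-p[1])<.04)
    y,x=np.nonzero(m)
    print(n,len(x),ray(c,u-14+x.mean(),v-14+y.mean(),p[2]).round(4))
go((.454,.309),.018,14)
```

```text
j2 119 [0.4552 0.3062 0.05  ]
j3 214 [ 0.6    -0.3022  0.05  ]
A 184 [0.5085 0.0223 0.165 ]
t 26.8 tcp [0.5075 0.0275 0.2734] rot [-1.7999e+02  1.0000e-01  1.4690e+01] j [ 25.   3. -15.  -0. -72.  79.] wz 0.69 shift cm [  1.66 -28.6   25.54] F [-0.6  0.1  0.2] wd 0.0658
```

```bash
python3 -m crank '[[[0,0,0.7],[0.28,-4.77,0],-0.5],[[0,0,0],[0.28,-4.77,0],-0.5],[[0,0,0],[0.28,-4.77,0],-0.5],[[0,0,0],[0.28,-4.77,0],-0.5],[[0,0,0],[0.28,-4.77,0],-0.5],[[0,0,0],[0.28,-4.77,0],-0.5],[[0,0,0],[0,0,4.5],-0.5],[[0,0,0],[0,0,4.5],-0.5]]'
python3 -m crank '[[[0,0,0],[0,0,4.5],-0.5],[[0,0,0],[0,0,4.5],-0.5],[[0,0,0],[0,0,0],-0.5],[[0,0,0],[0,0,0],-0.5]]'
python3 - <<'E'
from h import *
go((.454,.310),.018,14)
E
```

```text
time_s: 27.6
tcp_pos: [0.4539, 0.3109, 0.1826]
eef_rot: [-180.0, -0.0, 14.1]
contact_force: [-0.1, -0.2, -1.2]
gripper_width: 0.0654
gripper_force: 0.0
time_s: 28.0
tcp_pos: [0.4545, 0.3087, 0.0942]
eef_rot: [179.9, 0.1, 14.0]
contact_force: [0.7, 0.6, 0.1]
gripper_width: 0.0657
gripper_force: 0.0
t 28.0 tcp [0.4545 0.3087 0.0942] rot [1.7986e+02 1.1000e-01 1.4030e+01] j [ 55.  16. -25.   0. -50.  49.] wz 0.03 shift cm [-0.   -0.15  7.62] F [0.7 0.6 0.1] wd 0.0657
```

```bash
python3 -m crank '[[[0,0,0],[0,0,4],-0.5],[[0,0,0],[0,0,3.6],-0.5],[[0,0,0],[0,0,0],-0.5],[[0,0,0],[0,0,0],1],[[0,0,0],[0,0,0],1],[[0,0,0],[0,0,0],1],[[0,0,0],[0,0,0],1],[[0,0,0],[0,0,0],1]]' 25
python3 -m crank '[[[0,0,0],[0,0,-2],1],[[0,0,0],[0,0,-4],1],[[0,0,0],[0,0,-4.5],1],[[0,0,0],[0,0,-4.5],1],[[0,0,0],[0,0,-4.5],1],[[0,0,0],[0,0,-4.5],1],[[0,0,0],[0,0,0],1],[[0,0,0],[0,0,0],1]]'
python3 - <<'E'
from h import *
go(door(56,-60,1.24),.137,14.7)
E
```

```text
time_s: 28.8
tcp_pos: [0.456, 0.311, 0.0212]
eef_rot: [-179.8, -0.2, 14.0]
contact_force: [-1.4, 1.8, 9.4]
gripper_width: 0.0476
gripper_force: 25.0
time_s: 29.6
tcp_pos: [0.4544, 0.3094, 0.2603]
eef_rot: [-179.8, -0.1, 14.0]
contact_force: [-1.1, -0.5, -3.6]
gripper_width: 0.0478
gripper_force: 25.0
t 29.6 tcp [0.4544 0.3094 0.2603] rot [-1.7984e+02 -1.3000e-01  1.3980e+01] j [ 55.   7. -12.  -0. -71.  49.] wz -0.72 shift cm [ 9.09 28.61 12.28] F [-1.1 -0.5 -3.6] wd 0.0478
```

```bash
python3 -m crank '[[[0,0,-0.7],[1.3,4.09,0],1],[[0,0,0],[1.3,4.09,0],1],[[0,0,0],[1.3,4.09,0],1],[[0,0,0],[1.3,4.09,0],1],[[0,0,0],[1.3,4.09,0],1],[[0,0,0],[1.3,4.09,0],1],[[0,0,0],[1.3,4.09,0],1],[[0,0,0],[0,0,0],1]]'
python3 -m crank '[[[0,0,0],[0,0,4],1],[[0,0,0],[0,0,4],1],[[0,0,0],[0,0,2.5],1],[[0,0,0],[0,0,0],1],[[0,0,0],[0,0,0],1]]'
python3 - <<'E'
from h import *
go(door(56,-60,1.24),.137,None)
E
```

```text
time_s: 30.4
tcp_pos: [0.6154, 0.0508, 0.2559]
eef_rot: [179.9, 0.2, 14.4]
contact_force: [-0.8, 0.2, -3.2]
gripper_width: 0.0473
gripper_force: 25.0
time_s: 30.9
tcp_pos: [0.6144, 0.055, 0.1533]
eef_rot: [180.0, 0.1, 14.7]
contact_force: [0.5, 0.3, -1.8]
gripper_width: 0.0473
gripper_force: 25.0
t 30.9 tcp [0.6144 0.055  0.1533] rot [1.7996e+02 1.1000e-01 1.4720e+01] j [ 23.  18. -12.   0. -60.  81.] wz 0.0 shift cm [ 0.11 -0.08  1.63] F [ 0.5  0.3 -1.8] wd 0.0473
```

```bash
python3 -m crank '[[[0,0,0],[0,0,1],1],[[0,0,0],[0,0,0.5],1],[[0,0,0],[0,0,0],1],[[0,0,0],[0,0,0],1]]'
python3 -m crank '[[[0,0,0],[0,0,0.3],1],[[0,0,0],[0,0,0],1]]'
```

```text
time_s: 31.3
tcp_pos: [0.6149, 0.0552, 0.139]
eef_rot: [180.0, -0.0, 14.7]
contact_force: [0.4, 0.9, -2.8]
gripper_width: 0.0474
gripper_force: 25.0
time_s: 31.5
tcp_pos: [0.6153, 0.0552, 0.1362]
eef_rot: [180.0, -0.1, 14.7]
contact_force: [0.1, -0.6, 0.2]
gripper_width: 0.0474
gripper_force: 25.0
```

```bash
python3 -m crank '[[[0,0,0],[0,0,0.1],1],[[0,0,0],[0,0,0],0.1],[[0,0,0],[0,0,0],-0.4],[[0,0,0],[0,0,0],-0.4],[[0,0,0],[0,0,-2],-0.4],[[0,0,0],[0,0,-4],-0.5],[[0,0,0],[0,0,-4],-0.5],[[0,0,0],[0,0,-4],-0.5]]'
python3 - <<'E'
from h import *
caps('top')
go((.598,-.295),.018,14)
E
```

```text
time_s: 32.3
tcp_pos: [0.6146, 0.055, 0.2759]
eef_rot: [180.0, 0.0, 14.7]
contact_force: [0.6, -0.1, 0.1]
gripper_width: 0.0657
gripper_force: 0.0
top [436, 208, 18, 18, 280] [ 0.5987 -0.2964  0.05  ]
t 32.4 tcp [0.6176 0.055  0.2839] rot [179.91  -0.57  14.74] j [ 23.  13.  -2.   0. -75.  81.] wz 0.74 shift cm [-10.63  33.45  26.54] F [ 3.3 -1.4  9.3] wd 0.0656
```

```bash
python3 -m crank '[[[0,0,0.7],[-1.3,4.2,0],-0.5],[[0,0,0],[-1.3,4.2,0],-0.5],[[0,0,0],[-1.3,4.2,0],-0.5],[[0,0,0],[-1.3,4.2,0],-0.5],[[0,0,0],[-1.3,4.2,0],-0.5],[[0,0,0],[-1.3,4.2,0],-0.5],[[0,0,0],[-1.3,4.2,0],-0.5],[[0,0,0],[-1.3,4.2,0],-0.5]]'
python3 -m crank '[[[0,0,0],[0,0,4.5],-0.5],[[0,0,0],[0,0,4.5],-0.5],[[0,0,0],[0,0,4.5],-0.5],[[0,0,0],[0,0,4.5],-0.5],[[0,0,0],[0,0,0],-0.5],[[0,0,0],[0,0,0],-0.5]]'
python3 - <<'E'
from h import *
go((.5985,-.296),.018,14)
E
```

```text
time_s: 33.15
tcp_pos: [0.5954, -0.2978, 0.2742]
eef_rot: [-180.0, -0.0, 14.0]
contact_force: [0.9, 0.4, -0.6]
gripper_width: 0.0654
gripper_force: 0.0
time_s: 33.75
tcp_pos: [0.5958, -0.2964, 0.0948]
eef_rot: [180.0, 0.1, 14.0]
contact_force: [1.1, -0.8, 1.8]
gripper_width: 0.0657
gripper_force: 0.0
t 33.8 tcp [ 0.5958 -0.2964  0.0948] rot [1.7999e+02 9.0000e-02 1.4020e+01] j [-10.  25. -10.   0. -55. 114.] wz 0.02 shift cm [0.29 0.03 7.68] F [ 1.1 -0.8  1.8] wd 0.0657
```

```bash
python3 -m crank '[[[0,0,0],[0.2,0,4],-0.5],[[0,0,0],[0,0,3.6],-0.5],[[0,0,0],[0,0,0],-0.5],[[0,0,0],[0,0,0],1],[[0,0,0],[0,0,0],1],[[0,0,0],[0,0,0],1],[[0,0,0],[0,0,0],1],[[0,0,0],[0,0,0],1]]' 25
python3 -m crank '[[[0,0,0],[0,0,-2],1],[[0,0,0],[0,0,-4],1],[[0,0,0],[0,0,-4.5],1],[[0,0,0],[0,0,-4.5],1],[[0,0,0],[0,0,-4.5],1],[[0,0,0],[0,0,-4.5],1],[[0,0,0],[0,0,-2],1],[[0,0,0],[0,0,0],1]]'
python3 - <<'E'
from h import *
c,W=caps('top',.165,.02)
k=c['color'].astype(int)
for n,x,y in(('A',56,-170),('B',56,-60)):
    p=door(x,y,1.24);m=(np.hypot(W[:,:,0]-p[0],W[:,:,1]-p[1])<.045)&(abs(W[:,:,2]-.165)<.01);v,u=np.nonzero(m)
    q=(Rz(TH-1.24).T@(ray(c,u.mean(),v.mean(),.165)[:2]-cab(0,140))*1000) if len(u) else 0
    print(n,len(u),p.round(4),np.round(q,1))
save(c,'rack.png',(240,160,400,320),4)
go(door(83,-115,1.24),.137,14.7)
E
```

```text
time_s: 34.55
tcp_pos: [0.5996, -0.2963, 0.0217]
eef_rot: [179.8, -0.2, 14.0]
contact_force: [-0.7, 0.0, 7.3]
gripper_width: 0.0475
gripper_force: 25.0
time_s: 35.35
tcp_pos: [0.5989, -0.2962, 0.2845]
eef_rot: [179.8, -0.4, 14.0]
contact_force: [0.2, -0.4, -1.0]
gripper_width: 0.0478
gripper_force: 25.0
top [43, 204, 10, 20, 149] [0.6114 0.6334 0.165 ]
A 357 [0.5088 0.0281] [  55.3 -172.9]
B 355 [0.6152 0.0561] [ 56.2 -61.9]
t 35.4 tcp [ 0.5981 -0.2957  0.2815] rot [179.9   -0.26  13.99] j [-10.  18.   5.  -0. -76. 114.] wz -0.71 shift cm [  5.02 -30.91  14.42] F [-1.2 -0.5 -3.2] wd 0.0475
```

View pics/rack.png

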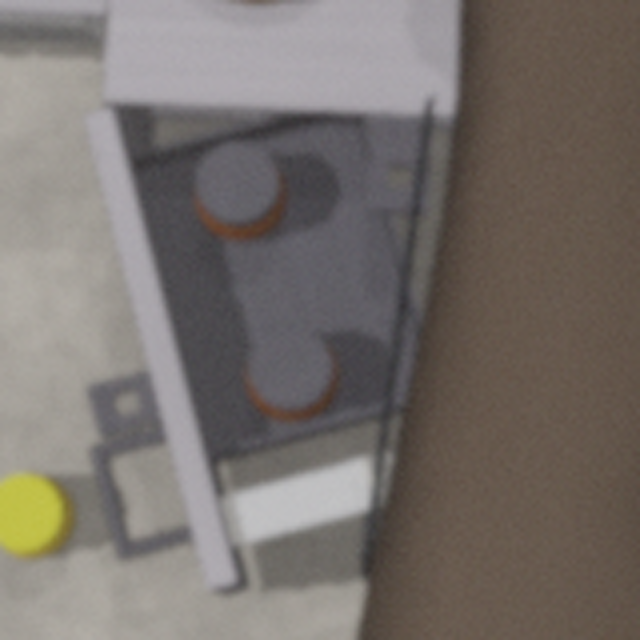

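```bash
python3 -m crank '[[[0,0,-0.7],[0.69,-4.42,0],1],[[0,0,0],[0.69,-4.42,0],1],[[0,0,0],[0.69,-4.42,0],1],[[0,0,0],[0.69,-4.42,0],1],[[0,0,0],[0.69,-4.42,0],1],[[0,0,0],[0.69,-4.42,0],1],[[0,0,0],[0.69,-4.42,0],1],[[0,0,0],[0,0,0],1]]'
python3 -m crank '[[[0,0,0],[0,0,4],1],[[0,0,0],[0,0,2.5],1],[[0,0,0],[0,0,0],1],[[0,0,0],[0,0,0],1]]'
python3 - <<'E'
from h import *
go(door(83,-117,1.24),.137,None)
E
```

```text
time_s: 36.2
tcp_pos: [0.5651, 0.0203, 0.2775]
eef_rot: [-179.9, 0.1, 14.9]
contact_force: [0.1, -1.2, -1.7]
gripper_width: 0.0477
gripper_force: 25.0
time_s: 36.6
tcp_pos: [0.5662, 0.0155, 0.2135]
eef_rot: [180.0, 0.1, 14.7]
contact_force: [-0.4, 0.0, -0.6]
gripper_width: 0.0474
gripper_force: 25.0
t 36.6 tcp [0.5662 0.0155 0.2135] rot [1.7996e+02 9.0000e-02 1.4690e+01] j [ 21.  11. -14.   0. -65.  83.] wz 0.0 shift cm [0.08 0.01 7.65] F [-0.4  0.  -0.6] wd 0.0474
```

```bash
python3 -m crank '[[[0,0,0],[0.1,0,3],1],[[0,0,0],[0,0,2],1],[[0,0,0],[0,0,1.5],1],[[0,0,0],[0,0,0.9],1],[[0,0,0],[0,0,0],1],[[0,0,0],[0,0,0],1]]'
python3 -m crank '[[[0,0,0],[0,0,0.3],1],[[0,0,0],[0,0,0],1]]'
```

```text
time_s: 37.2
tcp_pos: [0.5682, 0.0162, 0.1408]
eef_rot: [180.0, -0.1, 14.7]
contact_force: [0.8, 0.5, -0.5]
gripper_width: 0.0479
gripper_force: 25.0
time_s: 37.4
tcp_pos: [0.5676, 0.0163, 0.1371]
eef_rot: [-180.0, -0.1, 14.7]
contact_force: [0.5, -0.5, -1.6]
gripper_width: 0.0477
gripper_force: 25.0
```

```bash
python3 -m crank '[[[0,0,0],[0,0,0.15],1],[[0,0,0],[0,0,0],0.1],[[0,0,0],[0,0,0],-0.4],[[0,0,0],[0,0,0],-0.4],[[0,0,0],[0,0,-2],-0.4],[[0,0,0],[0,0,-4],-0.4],[[0,0,0],[0,0,-4],-0.4],[[0,0,0],[0,0,-4],-0.4]]'
python3 -m crank '[[[0,0,8.5],[0,0,0],1],[[0,0,8.5],[0,0,0],1],[[0,0,8.5],[0,0,0],1],[[0,0,8.5],[0,0,0],1],[[0,0,8.5],[0,0,0],1],[[0,0,8.5],[0,0,0],1],[[0,0,8.5],[0,0,0],1],[[0,0,8.5],[0,0,0],1]]'
python3 -m crank '[[[0,0,8.5],[0,0,0],1],[[0,0,8.5],[0,0,0],1],[[0,0,5.6],[0,0,0],1],[[0,0,0],[0,0,0],1]]'
python3 - <<'E'
from h import *
go(door(-95,-217,1.24),.139,-4.2-np.rad2deg(1.24))
c=cap('side');W=pts(c)
for n,x,y in(('A',55,-173),('B',56,-62),('C',83,-117)):
    p=door(x,y,1.24);K=np.array(c['intrinsics']);T=np.array(c['world_from_camera']);q=T[:3,:3].T@(np.array([*p,.165])-T[:3,3]);u,v=(K@q/q[2])[:2].round().astype(int)
    print(n,p.round(3),u,v,np.nanmedian(W[v-2:v+3,u-2:u+3].reshape(-1,3),0).round(3))
E
```

```text
time_s: 38.2
tcp_pos: [0.5671, 0.0162, 0.2766]
eef_rot: [180.0, 0.0, 14.7]
contact_force: [0.8, -0.3, 0.1]
gripper_width: 0.0615
gripper_force: 0.0
time_s: 39.0
tcp_pos: [0.5673, 0.0163, 0.275]
eef_rot: [-180.0, 0.0, -53.7]
contact_force: [-0.2, 0.9, -0.5]
gripper_width: 0.0034
gripper_force: 0.0
time_s: 39.4
tcp_pos: [0.5673, 0.0163, 0.275]
eef_rot: [180.0, 0.0, -76.0]
contact_force: [0.2, 0.2, -0.4]
gripper_width: 0.0009
gripper_force: 0.0
t 39.4 tcp [0.5673 0.0163 0.275 ] rot [180.     0.   -75.98] j [ 21.   9.  -8.  -0. -73.  -7.] wz -0.73 shift cm [-17.73  10.06  13.6 ] F [ 0.2  0.2 -0.4] wd 0.0009
A [0.506 0.028] 311 227 [0.505 0.03  0.165]
B [0.613 0.056] 344 217 [0.612 0.053 0.166]
C [0.567 0.015] 332 228 [0.566 0.015 0.165]
```

All three caps sit at z ≈ 0.165 in the rack. Now move outside the door and shut it.

```bash
python3 -m crank '[[[0,0,0],[-3.55,2,0],1],[[0,0,0],[-3.55,2,0],1],[[0,0,0],[-3.55,2,0],1],[[0,0,0],[-3.55,2,0],1],[[0,0,0],[-3.55,2,0],1],[[0,0,0],[0,0,0],1]]'
python3 -m crank '[[[0,0,0],[0,0,4],1],[[0,0,0],[0,0,4],1],[[0,0,0],[0,0,4],1],[[0,0,0],[0,0,1.5],1],[[0,0,0],[0,0,0],1]]'
python3 - <<'E'
from h import *
go(door(-73,-217,1.24),.139,-4.2-np.rad2deg(1.24))
E
```

```text
time_s: 40.05
tcp_pos: [0.4248, 0.1666, 0.2756]
eef_rot: [-179.9, 0.1, -75.5]
contact_force: [-0.3, -0.0, 0.3]
gripper_width: 0.0005
gripper_force: 0.0
time_s: 40.55
tcp_pos: [0.4261, 0.1627, 0.1379]
eef_rot: [179.8, -0.1, -75.8]
contact_force: [0.7, 0.0, 1.1]
gripper_width: 0.0005
gripper_force: 0.0
t 40.5 tcp [0.4261 0.1627 0.1379] rot [ 1.7976e+02 -1.3000e-01 -7.5790e+01] j [ 46.   4. -33.  -0. -53. -32.] wz -0.55 shift cm [ 2.22  0.13 -0.11] F [0.7 0.  1.1] wd 0.0005
```

```bash
python3 -m crank '[[[0,0,0],[0.8,0.1,0],1],[[0,0,0],[0.7,0,0],1],[[0,0,0],[0.7,0,0],1],[[0,0,-1.4],[0.54,0.18,0],1],[[0,0,-2.86],[1.085,0.365,0],1],[[0,0,-2.86],[1.085,0.365,0],1],[[0,0,-2.86],[1.085,0.365,0],1],[[0,0,0],[0,0,0],1]]'
python3 - <<'E'
from h import *
s=r.get_state();print('angle',dang(s['tcp_pos'],-73,-217),s['contact_force'].round(1),s['joints'].round(), (Rz(TH-dang(s['tcp_pos'],-73,-217)).T@(s['tcp_pos'][:2]-cab(0,140))*1000).round(1))
E
```

```text
time_s: 41.35
tcp_pos: [0.4313, 0.1015, 0.1409]
eef_rot: [-179.9, 0.0, -65.9]
contact_force: [-0.8, -0.3, -0.4]
gripper_width: 0.0005
gripper_force: 0.0
angle 1.06767236053733 [-0.8 -0.3 -0.4] [ 39.   2. -34.   0. -53. -15.] [ -73. -217.]
```

```bash
python3 -m crank '[[[0,0,-2.86],[1.085,0.365,0],1],[[0,0,-2.86],[1.085,0.365,0],1],[[0,0,-2.86],[1.085,0.365,0],1],[[0,0,-2.86],[1.085,0.365,0],1],[[0,0,-2.86],[1.085,0.365,0],1],[[0,0,-2.86],[1.085,0.365,0],1],[[0,0,0],[0,0,0],1]]'
python3 - <<'E'
from h import *
s=r.get_state();a0=dang(s['tcp_pos'],-73,-217);print('angle',a0,s['contact_force'].round(1),s['eef_rot'][2]+4.2)
W,w,m=meas('side')
rr=np.hypot(w[:,:,0],w[:,:,1]);m&=(rr<285)&(w[:,:,0]<-30)&(rr>60)
a=np.arctan2(-w[:,:,0],-w[:,:,1])[m]-9/rr[m];print(len(a),np.histogram(a,np.arange(0,1.6,.1)))
E
```

```text
time_s: 42.05
tcp_pos: [0.4464, 0.0351, 0.1405]
eef_rot: [-180.0, -0.0, -48.9]
contact_force: [-0.2, -0.4, 0.4]
gripper_width: 0.0003
gripper_force: 0.0
angle 0.7708097747723126 [-0.2 -0.4  0.4] -44.65346602025058
561 (array([  0,  20,  23,  70,  31,   7,  71, 262,  34,  24,  19,   0,   0,
         0,   0]), array([0. , 0.1, 0.2, 0.3, 0.4, 0.5, 0.6, 0.7, 0.8, 0.9, 1. , 1.1, 1.2,
       1.3, 1.4, 1.5]))
```

Door follows (~0.76). Continue.

```bash
python3 -m crank '[[[0,0,-2.86],[1.085,0.365,0],1],[[0,0,-2.86],[1.085,0.365,0],1],[[0,0,-2.86],[1.085,0.365,0],1],[[0,0,-2.86],[1.085,0.365,0],1],[[0,0,-2.86],[1.085,0.365,0],1],[[0,0,-2.86],[1.085,0.365,0],1],[[0,0,-2.86],[1.085,0.365,0],1],[[0,0,-2.86],[1.085,0.365,0],1]]'
python3 -m crank '[[[0,0,-2.86],[1.085,0.365,0],1],[[0,0,-2.86],[1.085,0.365,0],1],[[0,0,0],[0,0,0],1]]'
python3 - <<'E'
from h import *
s=r.get_state();a0=dang(s['tcp_pos'],-73,-217);v=Rz(TH-np.deg2rad(-4.2-s['eef_rot'][2])).T@(s['tcp_pos'][:2]-cab(0,140))*1000
print('angle',a0,s['contact_force'].round(1),s['eef_rot'][2]+4.2,v.round(1))
E
```

```text
time_s: 42.9
tcp_pos: [0.4951, -0.0406, 0.1402]
eef_rot: [-180.0, 0.0, -25.9]
contact_force: [-0.2, 2.2, -0.4]
gripper_width: 0.0002
gripper_force: 0.7
time_s: 43.2
tcp_pos: [0.5122, -0.0564, 0.14]
eef_rot: [180.0, 0.0, -20.3]
contact_force: [-0.1, -0.1, 0.4]
gripper_width: 0.0005
gripper_force: 0.0
angle 0.280908320043016 [-0.1 -0.1  0.4] -16.05018765817507 [ -74.7 -221.5]
```

```bash
python3 -m crank '[[[0,0,-2.86],[1.085,0.365,0],1],[[0,0,-2.86],[1.085,0.365,0],1],[[0,0,0],[0,0,0],1]]'
python3 -m crank '[[[0,0,-2.86],[1.085,0.365,0],1],[[0,0,-2.86],[1.085,0.365,0],1],[[0,0,0],[0,0,0],1]]'
python3 - <<'E'
from h import *
s=r.get_state();a0=dang(s['tcp_pos'],-73,-217)
print('angle',a0,s['contact_force'].round(1),s['eef_rot'][2]+4.2);go(door(-73,-217,0),.139,-4.2)
W,w,m=meas('side')
rr=np.hypot(w[:,:,0],w[:,:,1]);m&=(rr<285)&(w[:,:,0]<-10)&(rr>60)
a=np.arctan2(-w[:,:,0],-w[:,:,1])[m]-9/rr[m];print(len(a),np.histogram(a,np.arange(0,.8,.05)))
E
```

```text
time_s: 43.5
tcp_pos: [0.5305, -0.0704, 0.1401]
eef_rot: [180.0, -0.0, -14.6]
contact_force: [0.2, 0.2, -0.6]
gripper_width: 0.0002
gripper_force: 0.0
time_s: 43.8
tcp_pos: [0.5498, -0.0823, 0.14]
eef_rot: [180.0, -0.0, -8.9]
contact_force: [0.1, -0.3, 0.2]
gripper_width: 0.0004
gripper_force: 0.0
angle 0.08565981057348648 [ 0.1 -0.3  0.2] -4.661305966281968
t 43.8 tcp [ 0.5498 -0.0823  0.14  ] rot [ 1.7999e+02 -2.0000e-02 -8.8600e+00] j [ 12.  13. -21.   0. -56.  69.] wz -4.66 shift cm [2.06 0.18 0.11] F [ 0.1 -0.3  0.2] wd 0.0004
276 (array([ 63, 139,  60,  14,   0,   0,   0,   0,   0,   0,   0,   0,   0,
         0,   0]), array([0.  , 0.05, 0.1 , 0.15, 0.2 , 0.25, 0.3 , 0.35, 0.4 , 0.45, 0.5 ,
       0.55, 0.6 , 0.65, 0.7 , 0.75]))
```

```bash
python3 -m crank '[[[0,0,-2.4],[1,0.1,0],1],[[0,0,-2.2],[0.9,0.1,0],1],[[0,0,0],[0,0,0],1]]'
python3 -m crank '[[[0,0,0],[0.3,0,0],1],[[0,0,0],[0.2,0,0],1],[[0,0,0],[0,0,0],1]]'
```

```text
time_s: 44.15
tcp_pos: [0.5681, -0.0866, 0.1401]
eef_rot: [180.0, -0.0, -4.2]
contact_force: [0.5, 0.2, 0.5]
gripper_width: 0.0002
gripper_force: 0.0
time_s: 44.45
tcp_pos: [0.5719, -0.0871, 0.14]
eef_rot: [180.0, 0.1, -4.2]
contact_force: [-4.8, 0.4, 3.5]
gripper_width: 0.0005
gripper_force: 2.3
```

```bash
python3 -m crank '[[[0,0,0],[0.3,0,0],1],[[0,0,0],[0.2,0,0],1],[[0,0,0],[0,0,0],1]]'
```

```text
time_s: 44.75
tcp_pos: [0.572, -0.0875, 0.1394]
eef_rot: [180.0, 0.6, -4.2]
contact_force: [-22.3, 5.4, 14.7]
gripper_width: 0.0006
gripper_force: 11.0
```

```bash
python3 -m crank '[[[0,0,0],[-1,0,0],1],[[0,0,0],[-3,0,0],1],[[0,0,0],[-2,0,-2],1],[[0,0,0],[-2,0,-4],1],[[0,0,0],[0,-4,-4],1],[[0,0,0],[0,-4,-4],1],[[0,0,0],[0,-4,0],1],[[0,0,0],[0,0,0],1]]'
python3 - <<'E'
from h import *
W,w,m=meas('side')
m&=(w[:,:,0]<-1)&(w[:,:,0]>-40)&(w[:,:,1]<-200)&(w[:,:,1]>-285)
q=w[m];print(len(q),np.percentile(q,[5,50,95],axis=0).round(1))
c=cap('side');a=cv2.resize(c['color'][180:320,300:460],None,fx=4.2,fy=4.2);cv2.imwrite('pics/end.png',a[:,:,::-1]);print(r.get_state()['tcp_pos'])
E
```

```text
time_s: 45.55
tcp_pos: [0.5074, 0.0322, 0.2724]
eef_rot: [-179.8, -0.3, -4.0]
contact_force: [-0.3, -0.1, -1.0]
gripper_width: 0.0004
gripper_force: 0.0
127 [[ -18.1 -281.1]
 [  -9.  -246. ]
 [  -1.9 -203.6]]
[0.50623466 0.02948096 0.27094784]
```

View pics/end.png

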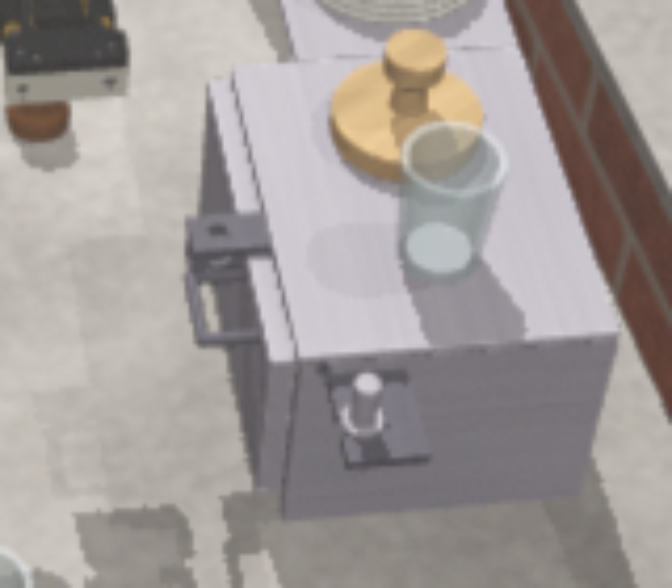

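The door is flush (panel's middle at x -9 mm, so angle about 0), the pin hangs in the notch at crop (365,405), and the arm is clear.

```bash
python3 -c "
from plant import r
print(r.close_job())"
```

```text
the job is handed in; nothing more can be done
None
```

I handed the job in at about 46 s of simulated time: pin parked, all three jars stood in the rack, door shut and arm clear. No verdict came back, and I couldn't see the jars or the catch once the door closed.

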